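Release the airbrush riser tube from its push-fit air outlet

TASK

The air is shut off: take the aluminium riser tube out of the push-fit outlet and stand it foot down in the white pot, lowering it in rather than dropping it. Slide the orange release key fully home on the outlet so that it holds the blue ring down, draw the tube straight up out of the ring, and leave the key on the outlet for the next riser. Go by feel: do not jam the key, do not tear the tube against the teeth, and leave the other things on the bench where they are.

Things in the scene. Friction and masses are not known exactly. Their poses are not given: they have to be found in the camera images.
- outlet: Bench air outlet, fixed to the table: dark grey block 60 x 92 x 35 mm (small gauge and blue valve handle, all under 46 mm), brass hex, then a steel screwed-in head with a blue release ring, all on the vertical axis through this origin (on the table, under the axis). The same all round: the key may come from any side.
- rim (a point): Nominal underside of the head's rim, on the axis, 70 mm above the table: the key hooks under it. Rim 32 mm in diameter, 70 to 76 mm up; below it the waist, 23 mm in diameter, 48 to 70 mm up. The real head, with its ring, is screwed in up to 5 mm higher or lower than this point and ring_top say: not measured, find it by feel.
- ring_top (a point): Nominal top of the blue release ring when up, on the axis, 84 mm above the table (up to 5 mm higher or lower, with the head). Flange 29 mm in diameter, 3 mm thick, 5 mm above the rim when up.
- ring (a joint): Press of the blue ring, m: 0 up, 0.005 bottomed. Sprung, 3 N to start, 9 N at the bottom; it springs back when let go. The teeth let go of the tube from about 0.0033; the key, home, holds it at about 0.004.
- key: Orange release key, 141 mm long, 44 wide, 70 g, flat on its underside: two-deck fork and handle. Origin: underside, on the line that meets the outlet's axis when the key is home. x out of the fork's mouth: it slides on level along +x; z up. Plastic, slippery; sliding on takes about 5 to 12 N, the hard stop is home, and it then stays on by itself.
- key_grip (a point): Middle of the handle, (-95, 0, 22) mm in the key's frame, axes as the key's: pinch it here across its 14 mm thickness (y). Handle x = -31 to -121, z 4 to 34 mm. Spine 44 mm wide, x = -33 to -19.
- key_mouth (a point): Tip of the lower deck, at its top face: (17, 0, 5) mm in the key's frame. Lower deck z 0 to 5 mm; slot 26 mm wide, flared from x = 6 to 17, ends at x = -11.5 (stops on the waist). It goes round the waist and hooks up under the rim. Held too low, the key jams on the bottomed ring; too high, it hits the rim: let it follow the vertical force.
- key_ramp (a point): Foot of the ramp under the upper deck: (-8.5, 0, 13.9) mm in the key's frame. Flat behind it; ahead, a 20 degree ramp to (10.7, 20.9), then a lip to (20.4, 30.6). Slot 21 mm wide round the tube, open back to x = -19. The ramp wedges the ring down in the last 15 mm; it is safe from creeping back only within 1 or 2 mm of home.
- tube: Aluminium riser tube standing in the outlet: straight, 15 mm in diameter, 143 mm long with its brass hose tail (top 18 mm), about 90 g. Origin: centre of the foot, 41 mm above the table at first; z towards the tail. Ring up: it rises 3 to 14 mm and locks on the teeth. Ring down: only the seal drags, under 10 N, for 15 mm; the foot clears the ring by 45 mm up.
- tube_grip (a point): A good place to pinch the tube, on its axis 106 mm above its foot; bare metal from 55 to 125 mm above the foot.
- pot: White ceramic pot, open on top, 68 mm in diameter at the rim, 75 mm high, wall 4 mm, inner floor about 5 mm up, 0.45 kg. Origin: centre of its underside.
- flask: Black drinks flask, 71 mm in diameter, 203 mm high; origin at the centre of its underside. Leave it alone.
- jar_red: Red paint jar, 48 mm in diameter, 62 mm high; origin at the centre of its underside. Leave it alone.
- jar_yellow: Yellow paint jar, 48 mm in diameter, 62 mm high; origin at the centre of its underside. Leave it alone.
- tape: Roll of masking tape lying flat, 80 mm in diameter, 25 mm high; origin at the centre of its underside. Leave it alone.

How it is judged (in metres and radians):
On the way, in this order (a step that is already met when the one before it is completed fails the run):
1. the key is home and holds the ring down (3.4 mm or more), the tube still in the outlet (value of joint ring above 0.0034 m and horizontal distance between key and outlet below 0.004 m and contact force between key and outlet above 1 N and z of tube in the frame of outlet below 0.06 m), for 0.2 s.
2. the tube is drawn up and out until its foot is above the ring, the key still holding the ring down (value of joint ring above 0.0034 m and horizontal distance between key and outlet below 0.004 m and z of tube in the frame of outlet above 0.09 m), for 0.1 s.
3. the tube, still held, is lowered into the pot until its foot is within 20 mm of the pot's floor (z of tube in the frame of pot below 0.025 m and horizontal distance between tube and pot below 0.03 m and contact force between the fingers and tube above 1 N), for 0.1 s.
At the end, for the whole second after the job is handed in: The tube stands or leans foot down in the upright pot (foot within 10 mm of its floor, tilt under 40 degrees), at rest; the key is still on the outlet, within 4 mm of home, holding the ring down by 3.4 mm or more (z of tube in the frame of pot below 0.015 m and horizontal distance between tube and pot below 0.03 m and angle between tube's own z axis and vertical below 0.7 rad and angle between pot's own z axis and vertical below 0.1 rad and linear speed of tube below 0.02 m/s and value of joint ring above 0.0034 m and horizontal distance between key and outlet below 0.004 m); the robot touches nothing.
It fails at once if the key is jammed: it bears on the outlet (head and ring together) with more than 40 N (contact force between key and outlet above 40 N).
It fails at once if the tube is torn against the ring's teeth with more than 25 N (contact force between tube and ring above 25 N).
It fails at once if the flask, a paint jar or the tape is moved by more than 20 mm (distance of any of flask, jar_red, jar_yellow, tape from where it was at the start of the episode above 0.02 m).
It also fails if it takes over 72 s, if anything falls off the work surface, if the arm or the gripper's body presses on something with over 40 N, if the wrist force passes 120 N, or if a joint passes its speed limit or range.

ROBOT

A 6-joint arm with a two-finger parallel gripper is mounted at the origin on the work surface. World frame = base frame: x ahead of the robot, y to its left, z up, the work surface at z = 0. Lengths are in m, angles in degrees, forces in N, time in s.
With the tool pointing down it reaches from about 0.375 to 0.9 m from the base axis. Payload 3.1 kg.
Tool frame: the origin (TCP) lies between the finger pads; the fingertips stand bot.tip_extent ahead of it and the grasp point (between the pads) lies 2 mm behind it (bot.tip_extent is the distance from the TCP to the fingertips, in m); z points along the fingers, y is the direction in which the jaws open and shut (so a half turn about z gives the same grasp; the last joint's range is limited). The gripper opens to 87 mm and grips with 3 to 60 N. Pads are 19 mm wide; open, the fingers measure 117 mm over their backs; the gripper's body (75 mm by 190 mm) begins 51 mm behind the grasp point.
Start: joints at [54.803, 30.224, 82.088, -0, 67.689, -10.227], TCP at [0.264, 0.567, 0.24] pointing down, gripper open.
Joint ranges: [-176.69, 176.69], [-43.24, 126.21], [12.49, 139.97], [-82, 262], [0, 151.66], [-163.58, 163.58]. Speed limits (degrees/s): [159.86, 159.86, 180, 180, 180, 180].

INTERFACE

Orientations are given as a 3x3 rotation matrix whose columns are the frame's x, y, z axes.
In Python, from rig import bot, imaging, recognise, masks_of, mark_of gives the robot as it stands.
- The arm moves only by the tool send_rows, never from a script. Its argument "plan" is a list that holds one entry, the list of rows, each a list of 5 numbers: the shift along the world's x, y, z normalised to -1 to 1, where 1 is 0.03 m, then the turn about the world's z normalised to -1 to 1, where 1 is 0.1 rad, then the closure, from -1 (fully open) to 1 (shut). A call has 1 to 20 rows; each row shifts and turns the commanded pose from where the row before left it; what a row does not reach is not made up. A row lasts 1/10 s, in which the tool goes at most 50 mm and 8.59 degrees, less where a joint would pass 70% of its speed; a pose out of reach is approached as far as the arm can. A call with a number of a shift or a turn outside -1 to 1 is refused whole. A call with a gripper value outside its range is refused whole. The fingers move at their own pace and stop on an object; the grip force is fixed at half the most. Time passes only in rows, so rows that do not move let the fingers close. It gives the time, the measured TCP pose, the force and the opening at its end, in the units of the state.
- bot.read_state(): the state, without advancing time (a new reading comes with each control period).
- imaging.capture(name): name is "scene" or "top" or "wrist"; returns a dict with "img" (400x640x3 uint8, blue, green, red), "mtx" (3x3 intrinsics, pixels), "pose" (4x4, takes a point from camera to world coordinates); the wrist camera has in their place "T_tool_cam" (4x4, takes a point from camera to tool coordinates, whose origin is the TCP and whose axes are the flange's). Camera axes: x right, y down, z forward; pixel columns grow to the right and rows downward; lengths in m; the calibration is good to about 2 mm. A picture is of the moment at which its call begins: read the wrist's pose just before it. There is no depth.
- bot.hand_in(): hands the job in, once; it reports no verdict.
Trained networks look in the newest picture that a camera, given by its name, has taken for a name from the list of things; names that differ only in an ending like _2 or _b are one class to them, and where a whole thing is asked for, a point or a joint stands for the part that bears it (a point fixed in the world has none). Each returns a list of dicts, best first, with "conf" (0 to 1); they miss things now and then, are a little off and sometimes report something else, mostly with a low value. They report only what shows in the picture. A call takes as long as a camera call.
- recognise(camera, target): "at" ([x, y, z] in m, in world coordinates, good to about 4 mm: the middle of the surface that is visible of it).
- masks_of(camera, target): "region" (400x640 bool, what is visible of it).
- mark_of(camera, target): "at" ([x, y, z] in m, in world coordinates, good to about 4 mm: a listed point, or the origin of a listed thing).
The state is a dict: "time_s": time; "joint_positions": joint angles; "qvel": joint speeds; "tau": joint torques, N m; "position": TCP position; "tcp_rot": TCP orientation; "force": force on the tool from outside, world axes, zero at the start; "moment": the same for the moment, N m; "opening": opening from 0.0 (shut) to 1.0 (fully open).
Only numpy, scipy, OpenCV 4.12 (cv2) and the standard library are available. Lean on these libraries where they do the work, as an engineer would, in place of code of your own. Each camera call takes 0.05 s, during which the arm holds its last target.

## Working session

There is one attempt and no reset: what is moved stays moved. The work goes in short steps, Python scripts to look and compute and a tool call to move; the robot and the scene stay as the last step left them, time stands still between calls to the robot, and variables do not carry over. Pictures are saved under pics/ and viewed, and the job is handed in when it is done.

Besides the shell and the picture viewer there is one more tool, called by a JSON object that holds its "api" and its "payload". send_rows: Moves the arm, as the interface text tells. Its arguments: {"type":"object","properties":{"plan":{"type":"array"}},"required":["plan"]}

```bash
ls; mkdir -p pics; cat > a.py <<'E'
from rig import bot, imaging, recognise, masks_of, mark_of
import cv2,numpy as np
print(bot.read_state(), bot.tip_extent)
for c in ["scene","top"]:
    d=imaging.capture(c); cv2.imwrite(f"pics/{c}0.png",d["img"]); print(c,np.round(d["pose"],3).tolist())
    for n in ["outlet","rim","ring_top","key","key_grip","key_mouth","key_ramp","tube","tube_grip","pot","flask","jar_red","jar_yellow","tape"]:
        r=mark_of(c,n); print(c,n,[(np.round(x["at"],3).tolist(),round(x["conf"],2)) for x in r[:2]])
E
python3 a.py
```

```text
pics
{'time_s': 0.0, 'joint_positions': array([ 5.48012734e+01,  3.02799704e+01,  8.21565007e+01, -6.29306233e-04,
        6.76884749e+01, -1.02256800e+01]), 'qvel': array([ 0.09130241,  0.01553566, -0.06693112,  0.09939642,  0.02760715,
        0.02876956]), 'tau': array([ 8.26473879e-04, -4.40050292e+01, -1.76597178e+01,  6.34914148e-02,
        5.83246630e-02, -1.48025256e-04]), 'position': array([0.26342255, 0.56600767, 0.23856019]), 'tcp_rot': array([[-9.06508027e-01,  4.22186732e-01, -1.24869346e-03],
       [ 4.22188411e-01,  9.06506343e-01, -1.78784760e-03],
       [ 3.77143010e-04, -2.14788211e-03, -9.99997622e-01]]), 'force': array([ 0.70638268, -0.50217536,  0.58430931]), 'moment': array([-0.02093291,  0.00121259, -0.03221058]), 'opening': 0.9998161514646413} 0.017
scene [[-0.422, 0.52, -0.742, 1.317], [0.906, 0.23, -0.355, 0.334], [-0.014, -0.823, -0.568, 0.674], [0.0, 0.0, 0.0, 1.0]]
scene outlet [([0.603, -0.007, -0.002], 0.82)]
scene rim [([0.602, -0.007, 0.07], 0.63)]
scene ring_top [([0.602, -0.006, 0.08], 0.76)]
scene key [([0.582, 0.247, 0.002], 0.57)]
scene key_gr
[... 630 characters left out ...]
001], 0.58)]
top rim [([0.597, -0.006, 0.069], 0.65)]
top ring_top [([0.601, -0.008, 0.083], 0.82), ([0.58, 0.245, 0.005], 0.19)]
top key [([0.577, 0.246, 0.002], 0.86)]
top key_grip [([0.482, 0.239, 0.017], 0.95)]
top key_mouth [([0.592, 0.248, 0.004], 0.68)]
top key_ramp [([0.57, 0.245, 0.012], 0.55)]
top tube [([0.484, 0.241, 0.02], 0.7), ([0.601, -0.006, 0.043], 0.52)]
top tube_grip [([0.484, 0.242, 0.017], 0.73), ([0.601, -0.008, 0.146], 0.48)]
top pot [([0.504, -0.206, 0.003], 0.84), ([0.757, 0.212, 0.002], 0.51)]
top flask [([0.758, 0.209, 0.002], 0.93)]
top jar_red [([0.752, -0.138, 0.001], 0.67)]
top jar_yellow [([0.76, -0.243, -0.001], 0.59)]
top tape [([0.76, 0.05, -0.005], 0.77)]
```

View pics/scene0.png

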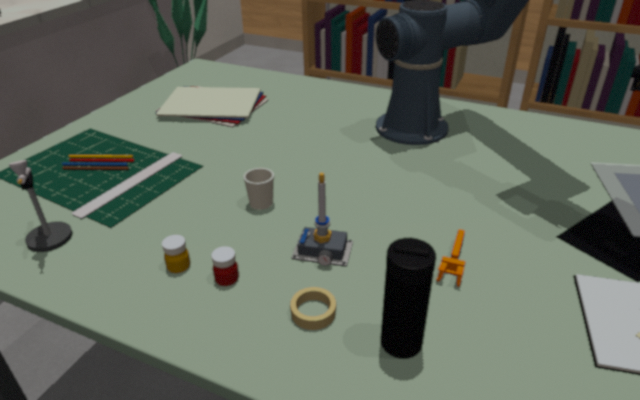

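View pics/top0.png

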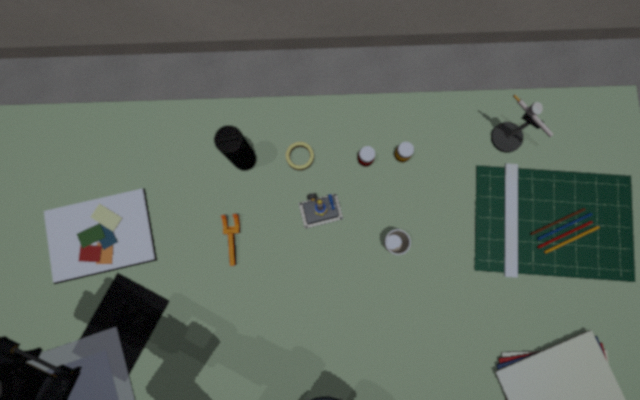

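{"api": "send_rows", "payload": {"plan": [[[0.6,-0.9,0,0.4,-1],[0.6,-0.9,0,0.4,-1],[0.6,-0.9,0,0.4,-1],[0.6,-0.9,0,0.4,-1],[0.6,-0.9,0,0.4,-1],[0.6,-0.9,0,0.4,-1],[0.6,-0.9,0,0.4,-1],[0.6,-0.9,0,0.4,-1],[0.6,-0.9,0,0.4,-1],[0.6,-0.9,0,0.4,-1],[0.6,-0.9,0,0.4,-1],[0.6,-0.9,0,0.4,-1],[0,0,0,0,-1],[0,0,0,0,-1]]]}}

```text
time_s: 2.9
position: [0.4799, 0.2422, 0.2396]
tcp_rot: [[-0.999, -0.042, -0.0], [-0.042, 0.999, 0.0], [0.0, 0.0, -1.0]]
force: [0.1, 0.2, -0.6]
opening: 0.999
```

```bash
cat > w.py <<'E'
import sys
from rig import bot, imaging, recognise, masks_of, mark_of
import cv2,numpy as np
def st():
    s=bot.read_state(); R=s["tcp_rot"]
    print("t",round(s["time_s"],2),"p",np.round(s["position"],4),"yawY",round(np.degrees(np.arctan2(R[1,1],R[0,1])),2),"z",np.round(R[:,2],4),"F",np.round(s["force"],2),"M",np.round(s["moment"],3),"op",round(s["opening"],3)); return s
if __name__=="__main__":
    s=st(); name=sys.argv[1]
    d=imaging.capture("wrist"); cv2.imwrite(f"pics/{name}.png",d["img"])
    T=np.eye(4);T[:3,:3]=s["tcp_rot"];T[:3,3]=s["position"]
    W=T@d["T_tool_cam"]; np.savez(name+".npz",W=W,K=d["mtx"],img=d["img"])
    print(np.round(W,3).tolist(),np.round(d["mtx"],1).tolist())
    for n in sys.argv[2:]:
        print(n,[(np.round(x["at"],4).tolist(),round(x["conf"],2)) for x in mark_of("wrist",n)[:2]])
E
python3 w.py w1 key key_grip key_mouth key_ramp
```

```text
t 2.9 p [0.4799 0.2422 0.2396] yawY 92.4 z [-4.e-04  5.e-04 -1.e+00] F [ 0.08  0.16 -0.58] M [ 0.017 -0.001  0.001] op 0.999
[[-0.042, 0.961, 0.273, 0.406], [0.999, 0.041, 0.012, 0.238], [0.001, 0.274, -0.962, 0.384], [0.0, 0.0, 0.0, 1.0]] [[342.8, 0.0, 323.1], [0.0, 342.8, 196.8], [0.0, 0.0, 1.0]]
key [([0.5764, 0.2441, -0.0004], 0.73)]
key_grip [([0.4789, 0.2366, 0.0147], 0.91)]
key_mouth [([0.5953, 0.2496, 0.0032], 0.78)]
key_ramp [([0.5677, 0.2457, 0.0134], 0.72)]
```

View pics/w1.png

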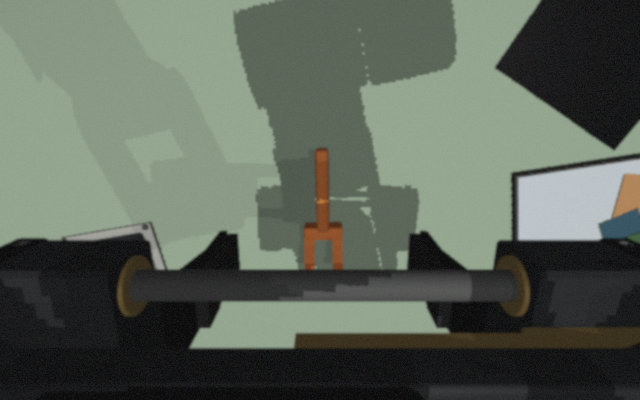

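```bash
cat > fit.py <<'E'
import numpy as np,cv2
d=np.load("w1.npz");W=d["W"];K=d["K"];im=cv2.cvtColor(d["img"],cv2.COLOR_BGR2HSV)
m=(im[...,0]<15)&(im[...,1]>150)&(im[...,2]>60)
P=[]
def ray(u,v,z):
    r=W[:3,:3]@np.linalg.solve(K,[u,v,1]);return W[:3,3]+r*(z-W[2,3])/r[2]
for v in range(140,270,5):
    c=np.where(m[v,250:400])[0]+250
    if len(c):
        a=ray(c.min(),v,.034);b=ray(c.max()+1,v,.034);print(v,c.min(),c.max(),np.round(a,4),np.round(b,4))
        if 155<v<220:P.append((a+b)/2)
P=np.array(P);print(np.polyfit(P[:,0],P[:,1],1))
E
python3 fit.py
```

```text
150 317 326 [0.4557 0.2345 0.034 ] [0.4552 0.2447 0.034 ]
155 316 327 [0.4608 0.2337 0.034 ] [0.4603 0.246  0.034 ]
160 316 327 [0.466  0.2338 0.034 ] [0.4655 0.2462 0.034 ]
165 317 327 [0.4712 0.2351 0.034 ] [0.4707 0.2464 0.034 ]
170 316 326 [0.4765 0.2342 0.034 ] [0.476  0.2456 0.034 ]
175 317 327 [0.4817 0.2355 0.034 ] [0.4813 0.2469 0.034 ]
180 317 327 [0.4871 0.2357 0.034 ] [0.4866 0.2472 0.034 ]
185 317 327 [0.4925 0.2359 0.034 ] [0.492  0.2474 0.034 ]
190 317 327 [0.4979 0.2361 0.034 ] [0.4974 0.2477 0.034 ]
195 317 327 [0.5034 0.2363 0.034 ] [0.5029 0.2479 0.034 ]
200 317 327 [0.5089 0.2365 0.034 ] [0.5084 0.2482 0.034 ]
205 317 327 [0.5145 0.2367 0.034 ] [0.514  0.2484 0.034 ]
210 317 327 [0.5201 0.2369 0.034 ] [0.5196 0.2487 0.034 ]
215 318 327 [0.5257 0.2382 0.034 ] [0.5252 0.249  0.034 ]
220 318 327 [0.5314 0.2384 0.034 ] [0.5309 0.2492 0.034 ]
225 306 340 [0.5377 0.2256 0.034 ] [0.5361 0.2636 0.034 ]
230 305 341 [0.5435 0.2247 0.034 ] [0.5418 0.265  0.034 ]
235 305 341 [0.5494 0.2248 0.034 ] [0.5477 0.2654 0.034 ]
240 305 341 [0.5553 0.225  0.034 ] [0.5536 0.2657 0.034 ]
245 305 340 [0.5613 0.2252 0.034 ] [0.5596 0.2649 0.034 ]
250 305 341 [0.5673 0.2253 0.034 ] [0.5656 0.2664 0.034 ]
255 306 341 [0.5733 0.2266 0.034 ] [0.5716 0.2667 0.034 ]
260 305 341 [0.5795 0.2257 0.034 ] [0.5777 0.2671 0.034 ]
265 306 341 [0.5856 0.227  0.034 ] [0.5839 0.2674 0.034 ]
[0.05401209 0.21493485]
```

{"api": "send_rows", "payload": {"plan": [[[0,0,-1,0.12,-1],[0,-0.05,-1,0,-1],[0,0,-1,0,-1],[0,0,-1,0,-1],[0,0,-1,0,-1],[0,0,-1,0,-1],[0,0,-0.8,0,-1],[0,0,-0.47,0,-1],[0,0,0,0,-1],[0,0,0,0,1],[0,0,0,0,1],[0,0,0,0,1],[0,0,0,0,1],[0,0,0,0,1],[0,0,0,0,1],[0,0,0,0,1],[0,0,0,0,1],[0,0,0,0,1]]]}}

```text
time_s: 4.95
position: [0.4798, 0.2411, 0.0214]
tcp_rot: [[-0.998, -0.056, -0.0], [-0.056, 0.998, -0.0], [0.0, -0.0, -1.0]]
force: [-0.8, 0.3, 0.1]
opening: 0.266
```

```bash
python3 -c "
import w;w.st()"
```

```text
t 4.95 p [0.4798 0.2411 0.0214] yawY 93.22 z [-1.e-04 -1.e-04 -1.e+00] F [-0.79  0.33  0.07] M [ 0.006  0.012 -0.01 ] op 0.266
```

{"api": "send_rows", "payload": {"plan": [[[0,0,0,0,1],[0,0,0,0,1],[0,0,0,0,1],[0,0,0,0,1]]]}}

```text
time_s: 5.35
position: [0.4798, 0.2411, 0.0214]
tcp_rot: [[-0.998, -0.056, -0.0], [-0.056, 0.998, -0.0], [0.0, -0.0, -1.0]]
force: [-0.2, 0.5, 0.1]
opening: 0.159
```

```bash
python3 -c "
import w;w.st()"
```

```text
t 5.35 p [0.4798 0.2411 0.0214] yawY 93.22 z [-1.e-04 -0.e+00 -1.e+00] F [-0.17  0.46  0.1 ] M [ 0.035 -0.004 -0.045] op 0.159
```

{"api": "send_rows", "payload": {"plan": [[[0,0,0.5,0,1],[0,0,1,0,1],[0,0,1,0,1],[0,0,0.5,0,1],[0.33,-1,0.83,-0.1,1],[0.33,-1,0.83,-0.1,1],[0.33,-1,0.83,-0.1,1],[0.33,-1,0.83,-0.1,1],[0.33,-1,0.83,-0.1,1],[0.33,-1,0.83,-0.06,1],[0.33,-1,0.83,0,1],[0.33,-1,0.83,0,1],[0,-0.23,0,0,1],[0,0,0,0,1],[0,0,0,0,1]]]}}

```text
time_s: 6.85
position: [0.5573, -0.0048, 0.3091]
tcp_rot: [[-1.0, -0.0, -0.004], [-0.0, 1.0, 0.002], [0.004, 0.002, -1.0]]
force: [-0.0, 0.4, -1.2]
opening: 0.158
```

```bash
python3 w.py w2 outlet rim ring_top key key_grip tube tube_grip pot
```

```text
t 6.85 p [ 0.5573 -0.0048  0.3091] yawY 90.02 z [-0.004   0.0016 -1.    ] F [-0.05  0.38 -1.23] M [0.106 0.054 0.021] op 0.158
[[-0.001, 0.963, 0.27, 0.484], [1.0, 0.0, 0.002, -0.006], [0.002, 0.27, -0.963, 0.454], [0.0, 0.0, 0.0, 1.0]] [[342.8, 0.0, 323.1], [0.0, 342.8, 196.8], [0.0, 0.0, 1.0]]
outlet [([0.6043, -0.0084, -0.0005], 0.57)]
rim [([0.5994, -0.0053, 0.0734], 0.63), ([0.5601, -0.009, 0.3057], 0.39)]
ring_top [([0.6008, -0.002, 0.0824], 0.69)]
key []
key_grip [([0.5587, -0.0095, 0.3063], 0.71)]
tube [([0.5574, -0.01, 0.3072], 0.56), ([0.599, -0.009, 0.0384], 0.46)]
tube_grip []
pot [([0.5044, -0.2074, -0.0007], 0.65), ([0.5987, -0.0049, 0.0711], 0.25)]
```

View pics/w2.png

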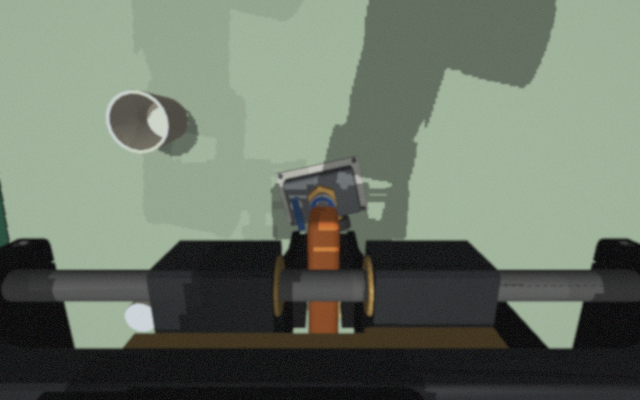

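{"api": "send_rows", "payload": {"plan": [[[-0.5,0,0,0,1],[-1,0,0,0,1],[-1,-0.02,0,0,1],[-0.9,0,0,0,1],[-0.43,0,-0.4,0,1],[0,0,-1,0,1],[0,0,-1,0,1],[0,0,-1,0,1],[0,0,-1,0,1],[0,0,-1,0,1],[0,0,-0.7,0,1],[0,0,-0.27,0,1],[0,0,0,0,1],[0,0,0,0,1],[0,0,0,0,1]]]}}

```text
time_s: 8.8
position: [0.445, -0.0066, 0.1206]
tcp_rot: [[-1.0, -0.0, 0.003], [-0.0, 1.0, -0.001], [-0.003, -0.001, -1.0]]
force: [-0.4, 0.2, 0.3]
opening: 0.159
```

```bash
cat > s.py <<'E'
import sys
from rig import bot, imaging, recognise, masks_of, mark_of
import cv2,numpy as np,w
w.st()
for c in ["scene","top"]:
    d=imaging.capture(c);cv2.imwrite(f"pics/{c}_{sys.argv[1]}.png",d["img"])
    if c=="scene": cv2.imwrite(f"pics/z_{sys.argv[1]}.png",cv2.resize(d["img"][130:290,230:470],None,fx=3.3,fy=3.3,interpolation=cv2.INTER_CUBIC))
    for n in sys.argv[2:]: print(c,n,[(np.round(x["at"],4).tolist(),round(x["conf"],2)) for x in mark_of(c,n)[:2]])
E
python3 s.py a key key_grip key_mouth key_ramp ring_top rim
```

```text
t 8.8 p [ 0.445  -0.0066  0.1206] yawY 90.02 z [ 2.6e-03 -7.0e-04 -1.0e+00] F [-0.41  0.23  0.31] M [ 0.003  0.063 -0.056] op 0.159
scene key [([0.5457, -0.0068, 0.1042], 0.73)]
scene key_grip [([0.4506, -0.005, 0.1151], 0.83)]
scene key_mouth [([0.5623, -0.0084, 0.1111], 0.69)]
scene key_ramp [([0.5295, -0.0053, 0.1144], 0.82)]
scene ring_top [([0.603, -0.0021, 0.078], 0.76), ([0.5998, -0.0037, 0.0716], 0.36)]
scene rim [([0.6022, -0.0058, 0.0706], 0.82)]
top key [([0.5416, -0.0065, 0.1029], 0.83)]
top key_grip [([0.4989, -0.2077, -0.0006], 0.29)]
top key_mouth [([0.5573, -0.0029, 0.1008], 0.57)]
top key_ramp [([0.5354, -0.0063, 0.1106], 0.73)]
top ring_top [([0.5985, -0.0069, 0.0853], 0.96)]
top rim [([0.5975, -0.0075, 0.073], 0.97), ([0.5012, -0.2057, -0.0004], 0.48)]
```

View pics/z_a.png

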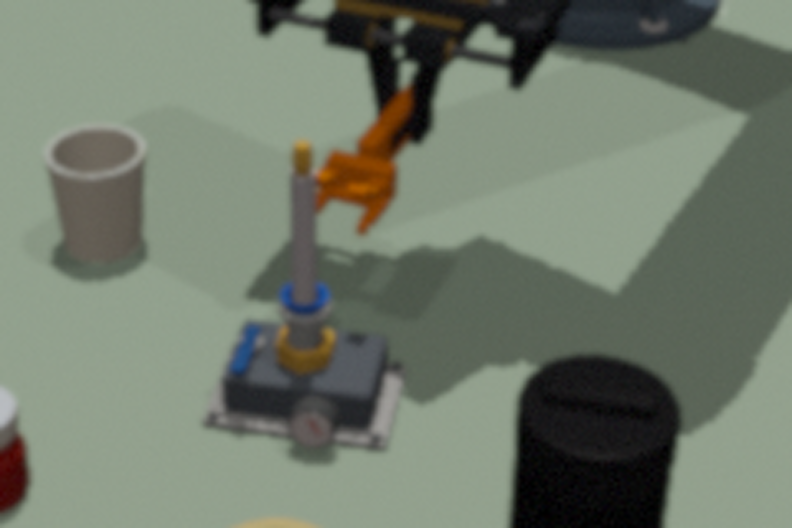

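```bash
cat > p.py <<'E'
from rig import imaging
import numpy as np,cv2
for c in ["scene","top"]:
    d=imaging.capture(c);M=np.linalg.inv(d["pose"])
    for z in [0,.048,.065,.07,.076,.079,.084,.089,.166,.184]:
        q=d["mtx"]@(M@[0.6005,-0.0065,z,1])[:3];q=q[:2]/q[2];print(c,z,np.round(q,1), np.round((q-[230,130])*3.3,0) if c=="scene" else "")
    t=d["img"]; 
    if c=="top": cv2.imwrite("pics/tz.png",cv2.resize(t[150:250,260:380],None,fx=6,fy=6,interpolation=cv2.INTER_CUBIC))
E
python3 p.py
```

```text
scene 0 [322.  249.8] [303. 395.]
scene 0.048 [321.7 231.2] [303. 334.]
scene 0.065 [321.6 224.3] [302. 311.]
scene 0.07 [321.5 222.3] [302. 305.]
scene 0.076 [321.5 219.8] [302. 296.]
scene 0.079 [321.5 218.6] [302. 292.]
scene 0.084 [321.4 216.5] [302. 286.]
scene 0.089 [321.4 214.5] [302. 279.]
scene 0.166 [320.9 180.9] [300. 168.]
scene 0.184 [320.8 172.6] [300. 141.]
top 0 [320.3 211. ] 
top 0.048 [320.1 208.9] 
top 0.065 [320.  208.1] 
top 0.07 [319.9 207.9] 
top 0.076 [319.9 207.6] 
top 0.079 [319.9 207.4] 
top 0.084 [319.9 207.2] 
top 0.089 [319.8 207. ] 
top 0.166 [319.3 202.8] 
top 0.184 [319.2 201.8]
```

View pics/tz.png

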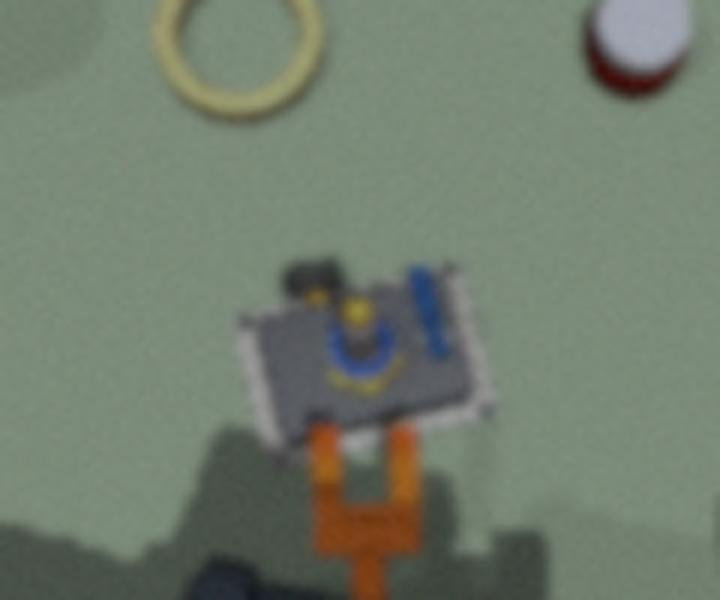

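{"api": "send_rows", "payload": {"plan": [[[0.2,0.03,0,0,1],[0.4,0,0,0,1],[0.4,0,0,0,1],[0.4,0,0,0,1],[0.2,0,0,0,1],[0.1,0,0,0,1],[0,0,0,0,1],[0,0,0,0,1]]]}}

```text
time_s: 10.4
position: [0.4944, -0.0054, 0.1194]
tcp_rot: [[-1.0, -0.0, -0.001], [-0.0, 1.0, 0.0], [0.001, 0.0, -1.0]]
force: [-0.1, 0.4, -0.4]
opening: 0.158
```

```bash
python3 s.py b key
```

```text
t 10.4 p [ 0.4944 -0.0054  0.1194] yawY 90.02 z [-1.2e-03  3.0e-04 -1.0e+00] F [-0.05  0.36 -0.37] M [ 0.057  0.019 -0.006] op 0.158
scene key []
top key [([0.5911, -0.009, 0.1022], 0.6)]
```

View pics/z_b.png

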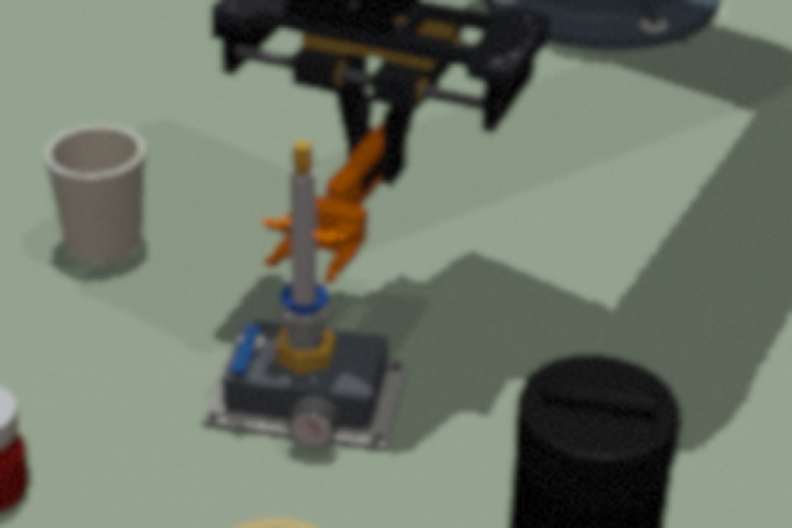

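{"api": "send_rows", "payload": {"plan": [[[0.2,0,0,0,1],[0,0,-0.1,0,1],[0,0,-0.1,0,1],[0,0,0,0,1],[0,0,0,0,1],[0,0,0,0,1],[0,0,0,0,1]]]}}

```text
time_s: 11.3
position: [0.5011, -0.0055, 0.1136]
tcp_rot: [[-1.0, -0.0, 0.0], [-0.0, 1.0, -0.0], [-0.0, -0.0, -1.0]]
force: [0.2, 0.3, -1.9]
opening: 0.161
```

```bash
python3 -c "
import w;w.st()"
```

```text
t 11.3 p [ 0.5011 -0.0055  0.1136] yawY 90.01 z [ 1.e-04 -0.e+00 -1.e+00] F [ 0.19  0.33 -1.86] M [0.003 0.045 0.022] op 0.161
```

{"api": "send_rows", "payload": {"plan": [[[0,0,-0.07,0,1],[0,0,0,0,1],[0,0,0,0,1]]]}}

```text
time_s: 11.6
position: [0.501, -0.0055, 0.1114]
tcp_rot: [[-1.0, -0.0, -0.0], [-0.0, 1.0, 0.0], [0.0, 0.0, -1.0]]
force: [-0.1, -0.3, -0.8]
opening: 0.156
```

```bash
python3 -c "
import w;w.st()"
```

```text
t 11.6 p [ 0.501  -0.0055  0.1114] yawY 90.01 z [-2.e-04  0.e+00 -1.e+00] F [-0.09 -0.28 -0.8 ] M [0.072 0.015 0.032] op 0.156
```

{"api": "send_rows", "payload": {"plan": [[[0,0,-0.05,0,1],[0,0,0,0,1],[0,0,0,0,1]]]}}

```text
time_s: 11.9
position: [0.5011, -0.0055, 0.1099]
tcp_rot: [[-1.0, -0.0, -0.0], [-0.0, 1.0, 0.0], [0.0, 0.0, -1.0]]
force: [-0.2, 0.0, -0.7]
opening: 0.159
```

```bash
python3 -c "
import w;w.st()"
```

```text
t 11.9 p [ 0.5011 -0.0055  0.1099] yawY 90.01 z [-1.e-04  0.e+00 -1.e+00] F [-0.21  0.02 -0.7 ] M [0.031 0.044 0.062] op 0.159
```

{"api": "send_rows", "payload": {"plan": [[[0,0,-0.05,0,1],[0,0,0,0,1],[0,0,0,0,1]]]}}

```text
time_s: 12.2
position: [0.501, -0.0055, 0.1084]
tcp_rot: [[-1.0, -0.0, -0.0], [-0.0, 1.0, 0.0], [0.0, 0.0, -1.0]]
force: [-0.5, -0.7, -0.2]
opening: 0.158
```

```bash
python3 -c "
import w;w.st()"
```

```text
t 12.2 p [ 0.501  -0.0055  0.1084] yawY 90.01 z [-2.e-04  0.e+00 -1.e+00] F [-0.52 -0.69 -0.21] M [-0.027  0.06   0.012] op 0.158
```

{"api": "send_rows", "payload": {"plan": [[[0,0,-0.05,0,1],[0,0,0,0,1],[0,0,0,0,1]]]}}

```text
time_s: 12.5
position: [0.501, -0.0055, 0.1069]
tcp_rot: [[-1.0, -0.0, -0.0], [-0.0, 1.0, 0.0], [0.0, 0.0, -1.0]]
force: [-0.1, 0.7, -1.6]
opening: 0.159
```

```bash
python3 -c "
import w;w.st()"
```

```text
t 12.5 p [ 0.501  -0.0055  0.1069] yawY 90.01 z [-2.e-04  0.e+00 -1.e+00] F [-0.05  0.65 -1.56] M [ 0.057  0.01  -0.01 ] op 0.159
```

{"api": "send_rows", "payload": {"plan": [[[0,0,-0.05,0,1],[0,0,0,0,1],[0,0,0,0,1]]]}}

```text
time_s: 12.8
position: [0.501, -0.0055, 0.1054]
tcp_rot: [[-1.0, -0.0, -0.0], [-0.0, 1.0, 0.0], [0.0, 0.0, -1.0]]
force: [-0.3, -0.7, -0.9]
opening: 0.164
```

```bash
python3 -c "
import w;w.st()"
```

```text
t 12.8 p [ 0.501  -0.0055  0.1054] yawY 90.01 z [-2.e-04  0.e+00 -1.e+00] F [-0.34 -0.72 -0.89] M [ 0.022  0.093 -0.043] op 0.164
```

{"api": "send_rows", "payload": {"plan": [[[0,0,-0.05,0,1],[0,0,0,0,1],[0,0,0,0,1]]]}}

```text
time_s: 13.1
position: [0.5011, -0.0055, 0.1039]
tcp_rot: [[-1.0, -0.0, -0.0], [-0.0, 1.0, 0.0], [0.0, 0.0, -1.0]]
force: [-0.1, -0.4, -1.0]
opening: 0.158
```

```bash
python3 -c "
import w;w.st()"
```

```text
t 13.1 p [ 0.5011 -0.0055  0.1039] yawY 90.01 z [-1.e-04  0.e+00 -1.e+00] F [-0.15 -0.4  -1.01] M [ 0.092 -0.003 -0.043] op 0.158
```

{"api": "send_rows", "payload": {"plan": [[[0,0,-0.03,0,1],[0,0,0,0,1],[0,0,0,0,1]]]}}

```text
time_s: 13.4
position: [0.5011, -0.0055, 0.103]
tcp_rot: [[-1.0, -0.0, -0.0], [-0.0, 1.0, 0.0], [0.0, 0.0, -1.0]]
force: [-0.6, -0.3, -1.6]
opening: 0.161
```

```bash
python3 s.py c key
```

```text
t 13.4 p [ 0.5011 -0.0055  0.103 ] yawY 90.01 z [-1.e-04  0.e+00 -1.e+00] F [-0.61 -0.35 -1.56] M [ 0.008 -0.024 -0.049] op 0.161
scene key [([0.6025, -0.0048, 0.0852], 0.92), ([0.7494, -0.1413, 0.0008], 0.57)]
top key []
```

View pics/z_c.png

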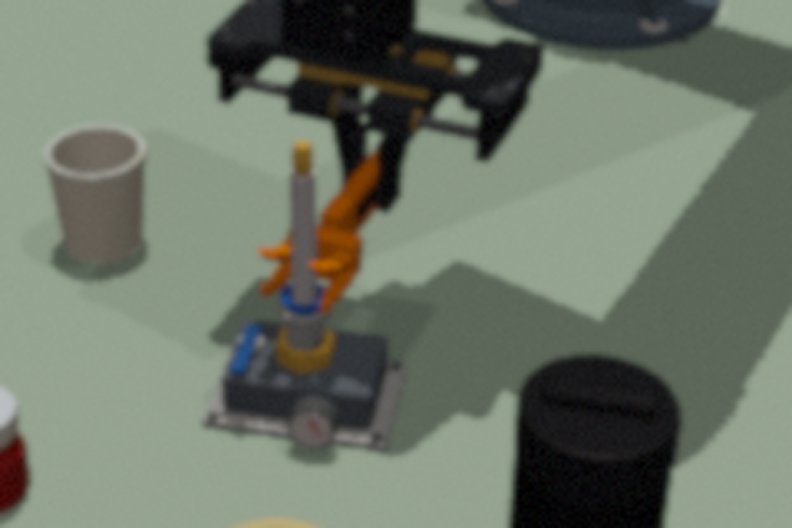

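{"api": "send_rows", "payload": {"plan": [[[0,0,-0.03,0,1],[0,0,0,0,1],[0,0,0,0,1]]]}}

```text
time_s: 13.9
position: [0.5011, -0.0055, 0.1021]
tcp_rot: [[-1.0, -0.0, -0.0], [-0.0, 1.0, 0.0], [0.0, 0.0, -1.0]]
force: [-0.4, -0.4, -0.6]
opening: 0.155
```

```bash
python3 -c "
import w;w.st()"
```

```text
t 13.9 p [ 0.5011 -0.0055  0.1021] yawY 90.01 z [-1.e-04  0.e+00 -1.e+00] F [-0.43 -0.44 -0.63] M [0.009 0.021 0.031] op 0.155
```

{"api": "send_rows", "payload": {"plan": [[[0,0,-0.03,0,1],[0,0,0,0,1],[0,0,0,0,1]]]}}

```text
time_s: 14.2
position: [0.5011, -0.0055, 0.1013]
tcp_rot: [[-1.0, -0.0, 0.0], [-0.0, 1.0, -0.0], [-0.0, -0.0, -1.0]]
force: [-0.3, 0.0, -0.8]
opening: 0.161
```

```bash
python3 -c "
import w;w.st()"
```

```text
t 14.2 p [ 0.5011 -0.0055  0.1013] yawY 90.01 z [ 1.e-04 -0.e+00 -1.e+00] F [-0.34  0.03 -0.82] M [ 0.072 -0.013  0.002] op 0.161
```

{"api": "send_rows", "payload": {"plan": [[[0,0,-0.03,0,1],[0,0,0,0,1],[0,0,0,0,1]]]}}

```text
time_s: 14.5
position: [0.5012, -0.0055, 0.1005]
tcp_rot: [[-1.0, -0.0, 0.0], [-0.0, 1.0, -0.0], [-0.0, -0.0, -1.0]]
force: [-1.0, -0.8, 1.7]
opening: 0.159
```

```bash
python3 -c "
import w;w.st()"
```

```text
t 14.5 p [ 0.5012 -0.0055  0.1005] yawY 90.01 z [ 3.e-04 -1.e-04 -1.e+00] F [-1.   -0.81  1.67] M [-0.024 -0.051  0.016] op 0.159
```

{"api": "send_rows", "payload": {"plan": [[[0,0,-0.03,0,1],[0,0,0,0,1],[0,0,0,0,1]]]}}

```text
time_s: 14.8
position: [0.5011, -0.0055, 0.0996]
tcp_rot: [[-1.0, -0.0, 0.0], [-0.0, 1.0, -0.0], [-0.0, -0.0, -1.0]]
force: [-1.5, 0.3, 3.0]
opening: 0.16
```

```bash
python3 -c "
import w;w.st()"
```

```text
t 14.8 p [ 0.5011 -0.0055  0.0996] yawY 90.01 z [ 2.e-04 -1.e-04 -1.e+00] F [-1.52  0.26  3.04] M [ 0.03  -0.061  0.023] op 0.16
```

{"api": "send_rows", "payload": {"plan": [[[0,0,0.3,0,1],[0,0,0,0,1],[-0.4,0,0,0,1],[-0.5,0,0,0,1],[-0.5,0,0,0,1],[-0.1,0,0,0,1],[0,0,-0.4,0,1],[0,0,-0.4,0,1],[0,0,-0.12,0,1],[0,0,0,0,1],[0,0,0,0,1]]]}}

```text
time_s: 15.9
position: [0.4563, -0.0056, 0.081]
tcp_rot: [[-1.0, -0.0, 0.0], [-0.0, 1.0, -0.0], [-0.0, -0.0, -1.0]]
force: [-0.7, 0.2, -0.4]
opening: 0.158
```

```bash
python3 s.py d key key_grip key_mouth ring_top; sed -i 's/x/x/' p.py; python3 p.py >/dev/null
```

```text
t 15.9 p [ 0.4563 -0.0056  0.081 ] yawY 90.01 z [ 2.e-04 -1.e-04 -1.e+00] F [-0.74  0.23 -0.39] M [0.039 0.07  0.008] op 0.158
scene key [([0.5576, -0.0043, 0.0633], 0.61), ([0.6014, -0.0024, 0.0827], 0.49)]
scene key_grip [([0.4604, -0.0059, 0.0757], 0.55)]
scene key_mouth [([0.573, -0.0077, 0.0705], 0.65)]
scene ring_top [([0.6032, -0.0048, 0.0838], 0.73), ([0.7492, -0.1414, 0.0022], 0.54)]
top key [([0.5546, -0.0057, 0.0618], 0.77)]
top key_grip []
top key_mouth [([0.5694, -0.0051, 0.0615], 0.85)]
top ring_top [([0.5992, -0.0063, 0.0843], 0.78), ([0.598, -0.0016, 0.0724], 0.35)]
```

View pics/z_d.png

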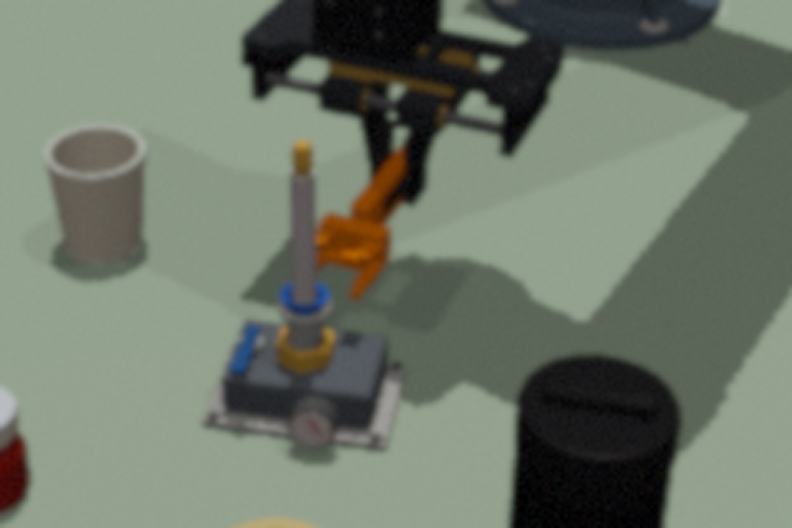

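View pics/tz.png

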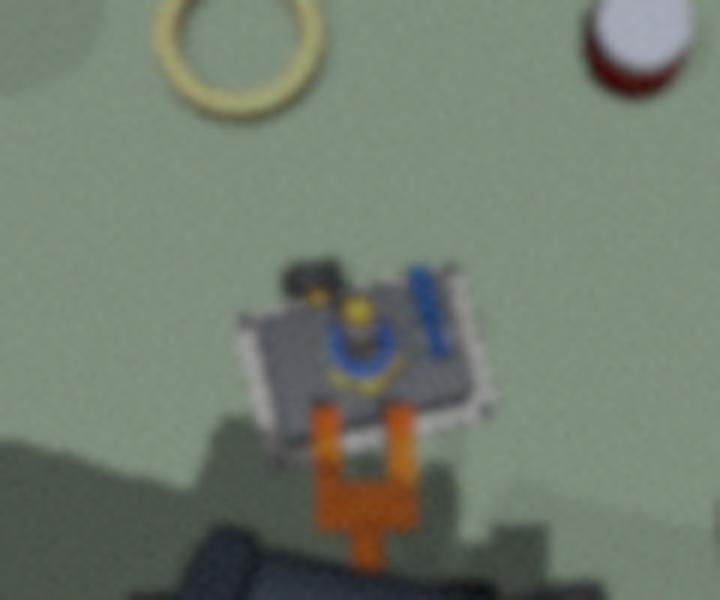

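{"api": "send_rows", "payload": {"plan": [[[0.3,0,0,0,1],[0.3,0,0,0,1],[0.2,0,0,0,1],[0,0,0,0,1],[0,0,0,0,1],[0,0,0,0,1]]]}}

```text
time_s: 17.1
position: [0.4795, -0.0054, 0.0807]
tcp_rot: [[-1.0, -0.0, -0.001], [-0.0, 1.0, 0.0], [0.001, 0.0, -1.0]]
force: [0.4, 0.7, -0.0]
opening: 0.16
```

```bash
python3 -c "
import w;w.st()"
```

```text
t 17.1 p [ 0.4795 -0.0054  0.0807] yawY 90.01 z [-1.e-03  2.e-04 -1.e+00] F [ 0.42  0.72 -0.04] M [-0.012  0.033  0.004] op 0.16
```

{"api": "send_rows", "payload": {"plan": [[[0.07,0,0,0,1],[0,0,0,0,1],[0,0,0,0,1]]]}}

```text
time_s: 17.4
position: [0.4822, -0.0055, 0.0809]
tcp_rot: [[-1.0, -0.0, -0.0], [-0.0, 1.0, -0.0], [0.0, -0.0, -1.0]]
force: [-0.5, -0.4, -1.1]
opening: 0.16
```

```bash
python3 -c "
import w;w.st()"
```

```text
t 17.4 p [ 0.4822 -0.0055  0.0809] yawY 90.01 z [-0. -0. -1.] F [-0.45 -0.37 -1.1 ] M [ 0.025  0.027 -0.055] op 0.16
```

{"api": "send_rows", "payload": {"plan": [[[0.07,0,0,0,1],[0,0,0,0,1],[0,0,0,0,1]]]}}

```text
time_s: 17.7
position: [0.4844, -0.0056, 0.0809]
tcp_rot: [[-1.0, -0.0, 0.0], [-0.0, 1.0, -0.0], [-0.0, -0.0, -1.0]]
force: [0.5, 0.5, -1.0]
opening: 0.16
```

```bash
python3 -c "
import w;w.st()"
```

```text
t 17.7 p [ 0.4844 -0.0056  0.0809] yawY 90.01 z [ 1.e-04 -0.e+00 -1.e+00] F [ 0.5   0.5  -0.99] M [ 0.038  0.02  -0.039] op 0.16
```

{"api": "send_rows", "payload": {"plan": [[[0.07,0,0,0,1],[0,0,0,0,1],[0,0,0,0,1]]]}}

```text
time_s: 18.0
position: [0.4865, -0.0056, 0.0808]
tcp_rot: [[-1.0, -0.0, 0.0], [-0.0, 1.0, -0.0], [-0.0, -0.0, -1.0]]
force: [-0.3, -0.1, -0.9]
opening: 0.159
```

```bash
python3 -c "
import w;w.st()"
```

```text
t 18.0 p [ 0.4865 -0.0056  0.0808] yawY 90.01 z [ 0. -0. -1.] F [-0.27 -0.06 -0.92] M [0.034 0.012 0.027] op 0.159
```

{"api": "send_rows", "payload": {"plan": [[[0.05,0,0,0,1],[0,0,0,0,1],[0,0,0,0,1]]]}}

```text
time_s: 18.3
position: [0.488, -0.0055, 0.0809]
tcp_rot: [[-1.0, -0.0, 0.0], [-0.0, 1.0, -0.0], [-0.0, -0.0, -1.0]]
force: [-0.2, 0.8, -0.2]
opening: 0.159
```

```bash
python3 -c "
import w;w.st()"
```

```text
t 18.3 p [ 0.488  -0.0055  0.0809] yawY 90.01 z [ 2.e-04 -0.e+00 -1.e+00] F [-0.18  0.77 -0.19] M [ 0.051  0.038 -0.025] op 0.159
```

{"api": "send_rows", "payload": {"plan": [[[0.05,0,0,0,1],[0,0,0,0,1],[0,0,0,0,1]]]}}

```text
time_s: 18.6
position: [0.4895, -0.0055, 0.0809]
tcp_rot: [[-1.0, -0.0, 0.0], [-0.0, 1.0, -0.0], [-0.0, -0.0, -1.0]]
force: [-0.4, 0.2, 0.4]
opening: 0.156
```

```bash
python3 -c "
import w;w.st()"
```

```text
t 18.6 p [ 0.4895 -0.0055  0.0809] yawY 90.02 z [ 2.e-04 -1.e-04 -1.e+00] F [-0.41  0.21  0.35] M [ 0.082 -0.025  0.046] op 0.156
```

{"api": "send_rows", "payload": {"plan": [[[0.05,0,0,0,1],[0,0,0,0,1],[0,0,0,0,1]]]}}

```text
time_s: 18.9
position: [0.4909, -0.0055, 0.0809]
tcp_rot: [[-1.0, -0.0, 0.0], [-0.0, 1.0, -0.0], [-0.0, -0.0, -1.0]]
force: [-1.3, 0.3, 1.6]
opening: 0.158
```

```bash
python3 -c "
import w;w.st()"
```

```text
t 18.9 p [ 0.4909 -0.0055  0.0809] yawY 90.01 z [ 2.e-04 -1.e-04 -1.e+00] F [-1.25  0.29  1.64] M [ 0.09  -0.127  0.059] op 0.158
```

{"api": "send_rows", "payload": {"plan": [[[0,0,0.02,0,1],[0,0,0,0,1],[0,0,0,0,1]]]}}

```text
time_s: 19.2
position: [0.4909, -0.0055, 0.0814]
tcp_rot: [[-1.0, -0.0, -0.0], [-0.0, 1.0, 0.0], [0.0, 0.0, -1.0]]
force: [-0.6, -0.0, 0.3]
opening: 0.159
```

```bash
python3 -c "
import w;w.st()"
```

```text
t 19.2 p [ 0.4909 -0.0055  0.0814] yawY 90.01 z [-0.  0. -1.] F [-0.57 -0.05  0.34] M [0.037 0.037 0.04 ] op 0.159
```

{"api": "send_rows", "payload": {"plan": [[[0.04,0,0.01,0,1],[0,0,0,0,1],[0,0,0,0,1]]]}}

```text
time_s: 19.5
position: [0.4917, -0.0055, 0.0816]
tcp_rot: [[-1.0, -0.0, -0.001], [-0.0, 1.0, 0.0], [0.001, 0.0, -1.0]]
force: [-1.7, 0.5, 1.0]
opening: 0.163
```

```bash
python3 -c "
import w;w.st()"
```

```text
t 19.5 p [ 0.4917 -0.0055  0.0816] yawY 90.01 z [-8.e-04  2.e-04 -1.e+00] F [-1.75  0.5   0.98] M [0.043 0.146 0.038] op 0.163
```

{"api": "send_rows", "payload": {"plan": [[[0.04,0,0.01,0,1],[0,0,0,0,1],[0,0,0,0,1]]]}}

```text
time_s: 19.8
position: [0.4929, -0.0054, 0.0819]
tcp_rot: [[-1.0, -0.0, -0.001], [-0.0, 1.0, 0.0], [0.001, 0.0, -1.0]]
force: [-2.0, -0.4, -0.4]
opening: 0.16
```

```bash
python3 -c "
import w;w.st()"
```

```text
t 19.8 p [ 0.4929 -0.0054  0.0819] yawY 90.01 z [-9.e-04  2.e-04 -1.e+00] F [-2.   -0.39 -0.38] M [0.048 0.372 0.007] op 0.16
```

{"api": "send_rows", "payload": {"plan": [[[0.04,0,0,0,1],[0,0,0,0,1],[0,0,0,0,1]]]}}

```text
time_s: 20.1
position: [0.4943, -0.0054, 0.082]
tcp_rot: [[-1.0, -0.0, -0.001], [-0.0, 1.0, 0.0], [0.001, 0.0, -1.0]]
force: [-2.0, -0.1, -0.2]
opening: 0.162
```

```bash
python3 -c "
import w;w.st()"
```

```text
t 20.1 p [ 0.4943 -0.0054  0.082 ] yawY 90.01 z [-5.e-04  1.e-04 -1.e+00] F [-2.04 -0.14 -0.25] M [ 0.018  0.487 -0.006] op 0.162
```

{"api": "send_rows", "payload": {"plan": [[[0.04,0,0,0,1],[0,0,0,0,1],[0,0,0,0,1]]]}}

```text
time_s: 20.4
position: [0.4956, -0.0055, 0.082]
tcp_rot: [[-1.0, -0.0, -0.0], [-0.0, 1.0, 0.0], [0.0, 0.0, -1.0]]
force: [-1.9, 0.4, -0.6]
opening: 0.157
```

```bash
python3 -c "
import w;w.st()"
```

```text
t 20.4 p [ 0.4956 -0.0055  0.082 ] yawY 90.02 z [-3.e-04  0.e+00 -1.e+00] F [-1.85  0.35 -0.59] M [ 0.025  0.54  -0.022] op 0.157
```

{"api": "send_rows", "payload": {"plan": [[[0.04,0,0,0,1],[0,0,0,0,1],[0,0,0,0,1]]]}}

```text
time_s: 20.7
position: [0.4968, -0.0055, 0.082]
tcp_rot: [[-1.0, -0.0, -0.0], [-0.0, 1.0, 0.0], [0.0, 0.0, -1.0]]
force: [-3.1, -0.4, 0.2]
opening: 0.158
```

```bash
python3 -c "
import w;w.st()"
```

```text
t 20.7 p [ 0.4968 -0.0055  0.082 ] yawY 90.01 z [-2.e-04  0.e+00 -1.e+00] F [-3.1  -0.36  0.18] M [ 0.024  0.634 -0.013] op 0.158
```

{"api": "send_rows", "payload": {"plan": [[[0.04,0,0,0,1],[0,0,0,0,1],[0,0,0,0,1]]]}}

```text
time_s: 21.0
position: [0.4981, -0.0055, 0.082]
tcp_rot: [[-1.0, -0.0, -0.0], [-0.0, 1.0, 0.0], [0.0, 0.0, -1.0]]
force: [-3.5, -0.4, 0.2]
opening: 0.158
```

```bash
python3 -c "
import w;w.st()"
```

```text
t 21.0 p [ 0.4981 -0.0055  0.082 ] yawY 90.01 z [-1.e-04  0.e+00 -1.e+00] F [-3.47 -0.35  0.15] M [-0.022  0.648 -0.026] op 0.158
```

{"api": "send_rows", "payload": {"plan": [[[0.04,0,0,0,1],[0,0,0,0,1],[0,0,0,0,1]]]}}

```text
time_s: 21.3
position: [0.4992, -0.0055, 0.082]
tcp_rot: [[-1.0, -0.0, -0.0], [-0.0, 1.0, 0.0], [0.0, 0.0, -1.0]]
force: [-4.2, -0.1, -0.4]
opening: 0.16
```

```bash
python3 -c "
import w;w.st()"
```

```text
t 21.3 p [ 0.4992 -0.0055  0.082 ] yawY 90.01 z [-1.e-04  0.e+00 -1.e+00] F [-4.23 -0.09 -0.38] M [-0.02   0.786  0.003] op 0.16
```

{"api": "send_rows", "payload": {"plan": [[[0.04,0,0,0,1],[0,0,0,0,1],[0,0,0,0,1]]]}}

```text
time_s: 21.6
position: [0.5004, -0.0055, 0.082]
tcp_rot: [[-1.0, -0.0, -0.0], [-0.0, 1.0, 0.0], [0.0, 0.0, -1.0]]
force: [-4.3, 0.7, 0.0]
opening: 0.16
```

```bash
python3 -c "
import w;w.st()"
```

```text
t 21.6 p [ 0.5004 -0.0055  0.082 ] yawY 90.01 z [-3.e-04  1.e-04 -1.e+00] F [-4.28  0.68  0.05] M [ 0.038  0.85  -0.018] op 0.16
```

Progressing smoothly; continue to the stop.

{"api": "send_rows", "payload": {"plan": [[[0.03,0,0,0,1],[0,0,0,0,1],[0,0,0,0,1]]]}}

```text
time_s: 21.9
position: [0.501, -0.0055, 0.082]
tcp_rot: [[-1.0, -0.0, -0.001], [-0.0, 1.0, 0.0], [0.001, 0.0, -1.0]]
force: [-5.0, -0.3, 1.1]
opening: 0.158
```

```bash
python3 -c "
import w;w.st()"
```

```text
t 21.9 p [ 0.501  -0.0055  0.082 ] yawY 90.02 z [-9.e-04  1.e-04 -1.e+00] F [-5.05 -0.31  1.07] M [-0.018  0.861 -0.025] op 0.158
```

{"api": "send_rows", "payload": {"plan": [[[0.03,0,0,0,1],[0,0,0,0,1],[0,0,0,0,1]]]}}

```text
time_s: 22.2
position: [0.5018, -0.0055, 0.082]
tcp_rot: [[-1.0, -0.0, -0.001], [-0.0, 1.0, 0.0], [0.001, 0.0, -1.0]]
force: [-5.1, -0.3, 0.3]
opening: 0.16
```

```bash
python3 -c "
import w;w.st()"
```

```text
t 22.2 p [ 0.5018 -0.0055  0.082 ] yawY 90.01 z [-1.1e-03  1.0e-04 -1.0e+00] F [-5.14 -0.29  0.32] M [-0.001  0.88   0.003] op 0.16
```

{"api": "send_rows", "payload": {"plan": [[[0.03,0,0,0,1],[0,0,0,0,1],[0,0,0,0,1]]]}}

```text
time_s: 22.5
position: [0.5026, -0.0054, 0.082]
tcp_rot: [[-1.0, -0.0, -0.001], [-0.0, 1.0, 0.0], [0.001, 0.0, -1.0]]
force: [-5.6, 0.5, 1.2]
opening: 0.159
```

```bash
python3 -c "
import w;w.st()"
```

```text
t 22.5 p [ 0.5026 -0.0054  0.082 ] yawY 90.01 z [-1.3e-03  2.0e-04 -1.0e+00] F [-5.61  0.53  1.25] M [-0.011  0.916 -0.046] op 0.159
```

{"api": "send_rows", "payload": {"plan": [[[0.03,0,0.01,0,1],[0,0,0,0,1],[0,0,0,0,1]]]}}

```text
time_s: 22.8
position: [0.5031, -0.0054, 0.0822]
tcp_rot: [[-1.0, -0.0, -0.002], [-0.0, 1.0, 0.0], [0.002, 0.0, -1.0]]
force: [-5.6, -0.4, 1.3]
opening: 0.156
```

```bash
python3 -c "
import w;w.st()"
```

```text
t 22.8 p [ 0.5031 -0.0054  0.0822] yawY 90.02 z [-2.1e-03  3.0e-04 -1.0e+00] F [-5.56 -0.37  1.3 ] M [-0.003  1.008  0.022] op 0.156
```

{"api": "send_rows", "payload": {"plan": [[[0.03,0,0,0,1],[0,0,0,0,1],[0,0,0,0,1]]]}}

```text
time_s: 23.1
position: [0.5039, -0.0054, 0.0822]
tcp_rot: [[-1.0, -0.0, -0.002], [-0.0, 1.0, 0.0], [0.002, 0.0, -1.0]]
force: [-5.5, -0.2, 0.3]
opening: 0.157
```

```bash
python3 -c "
import w;w.st()"
```

```text
t 23.1 p [ 0.5039 -0.0054  0.0822] yawY 90.01 z [-2.4e-03  4.0e-04 -1.0e+00] F [-5.47 -0.23  0.26] M [-0.034  1.035 -0.04 ] op 0.157
```

{"api": "send_rows", "payload": {"plan": [[[0.03,0,0,0,1],[0,0,0,0,1],[0,0,0,0,1]]]}}

```text
time_s: 23.4
position: [0.5044, -0.0053, 0.0822]
tcp_rot: [[-1.0, -0.0, -0.003], [-0.0, 1.0, 0.0], [0.003, 0.0, -1.0]]
force: [-6.1, -1.8, 1.9]
opening: 0.158
```

```bash
python3 s.py e key key_grip; python3 p.py >/dev/null
```

```text
t 23.4 p [ 0.5044 -0.0053  0.0822] yawY 90.01 z [-3.2e-03  5.0e-04 -1.0e+00] F [-6.07 -1.81  1.89] M [-0.114  1.137 -0.075] op 0.158
scene key [([0.6079, -0.0024, 0.0654], 0.68)]
scene key_grip [([0.5072, -0.0039, 0.0782], 0.74)]
top key [([0.6037, -0.0084, 0.0662], 0.58)]
top key_grip []
```

View pics/tz.png

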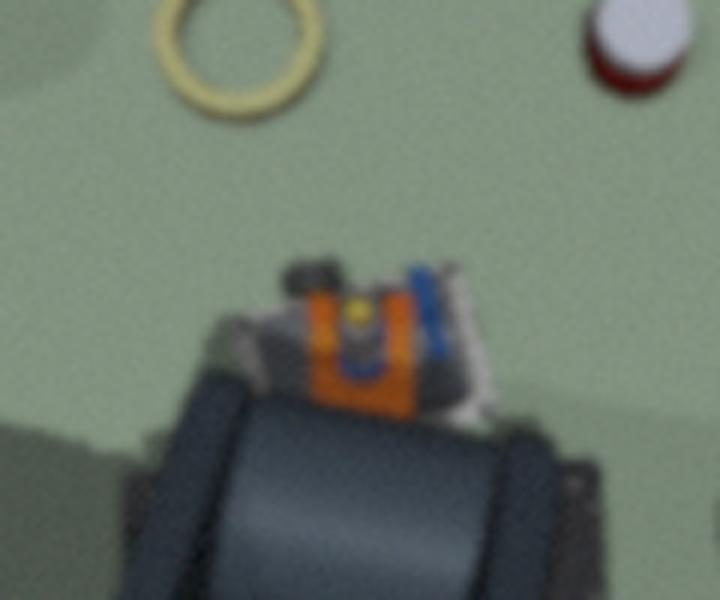

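View pics/z_e.png

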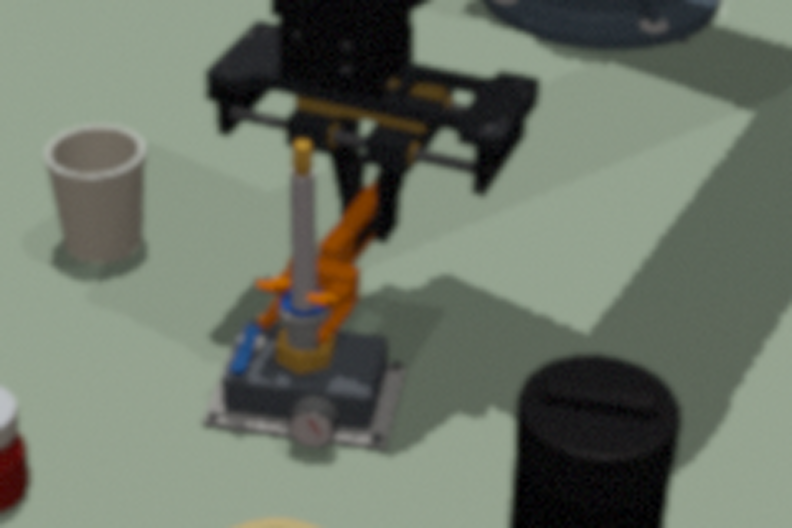

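{"api": "send_rows", "payload": {"plan": [[[0.03,0,0.01,0,1],[0,0,0,0,1],[0,0,0,0,1]]]}}

```text
time_s: 24.1
position: [0.5045, -0.0053, 0.0824]
tcp_rot: [[-1.0, -0.0, -0.005], [-0.0, 1.0, 0.001], [0.005, 0.001, -1.0]]
force: [-8.1, -0.8, 2.8]
opening: 0.157
```

```bash
python3 -c "
import w;w.st()"
```

```text
t 24.1 p [ 0.5045 -0.0053  0.0824] yawY 90.02 z [-5.e-03  7.e-04 -1.e+00] F [-8.07 -0.8   2.78] M [-0.154  1.267 -0.121] op 0.157
```

{"api": "send_rows", "payload": {"plan": [[[0.03,0,0,0,1],[0,0,0,0,1],[0,0,0,0,1]]]}}

```text
time_s: 24.4
position: [0.5046, -0.0052, 0.0824]
tcp_rot: [[-1.0, -0.0, -0.007], [-0.0, 1.0, 0.001], [0.007, 0.001, -1.0]]
force: [-9.3, -0.7, 3.8]
opening: 0.158
```

```bash
python3 -c "
import w;w.st()"
```

```text
t 24.4 p [ 0.5046 -0.0052  0.0824] yawY 90.02 z [-6.6e-03  9.0e-04 -1.0e+00] F [-9.35 -0.74  3.77] M [-0.237  1.454 -0.115] op 0.158
```

{"api": "send_rows", "payload": {"plan": [[[0.03,0,0,0,1],[0,0,0,0,1],[0,0,0,0,1]]]}}

```text
time_s: 24.7
position: [0.5046, -0.0051, 0.0823]
tcp_rot: [[-1.0, -0.0, -0.008], [-0.0, 1.0, 0.001], [0.008, 0.001, -1.0]]
force: [-11.1, -2.5, 4.5]
opening: 0.158
```

```bash
python3 -c "
import w;w.st()"
```

```text
t 24.7 p [ 0.5046 -0.0051  0.0823] yawY 90.02 z [-0.0084  0.0011 -1.    ] F [-11.08  -2.47   4.55] M [-0.304  1.575 -0.152] op 0.158
```

{"api": "send_rows", "payload": {"plan": [[[0,0,0.02,0,1],[0,0,0,0,1],[0,0,0,0,1]]]}}

```text
time_s: 25.0
position: [0.5046, -0.0051, 0.0827]
tcp_rot: [[-1.0, -0.0, -0.009], [-0.0, 1.0, 0.001], [0.009, 0.001, -1.0]]
force: [-10.5, -2.4, 1.7]
opening: 0.158
```

```bash
python3 -c "
import w;w.st()"
```

```text
t 25.0 p [ 0.5046 -0.0051  0.0827] yawY 90.02 z [-0.0086  0.0011 -1.    ] F [-10.52  -2.41   1.75] M [-0.307  1.647 -0.115] op 0.158
```

{"api": "send_rows", "payload": {"plan": [[[0.02,0,0.03,0,1],[0,0,0,0,1],[0,0,0,0,1]]]}}

```text
time_s: 25.3
position: [0.5047, -0.0051, 0.0833]
tcp_rot: [[-1.0, -0.0, -0.01], [-0.0, 1.0, 0.001], [0.01, 0.001, -1.0]]
force: [-10.3, -1.8, 1.3]
opening: 0.155
```

```bash
python3 -c "
import w;w.st()"
```

```text
t 25.3 p [ 0.5047 -0.0051  0.0833] yawY 90.01 z [-0.01    0.0014 -0.9999] F [-10.3   -1.81   1.29] M [-0.38   1.8   -0.125] op 0.155
```

{"api": "send_rows", "payload": {"plan": [[[-0.04,0,0,0,1],[0,0,0,0,1],[0,0,0,0,1]]]}}

```text
time_s: 25.6
position: [0.5047, -0.0052, 0.0833]
tcp_rot: [[-1.0, -0.0, -0.008], [-0.0, 1.0, 0.001], [0.008, 0.001, -1.0]]
force: [-8.2, -1.0, -1.5]
opening: 0.154
```

```bash
python3 -c "
import w;w.st()"
```

```text
t 25.6 p [ 0.5047 -0.0052  0.0833] yawY 90.01 z [-0.0076  0.0011 -1.    ] F [-8.21 -1.   -1.51] M [-0.242  1.603 -0.12 ] op 0.154
```

{"api": "send_rows", "payload": {"plan": [[[-0.04,0,0,0,1],[0,0,0,0,1],[0,0,0,0,1]]]}}

```text
time_s: 25.9
position: [0.5046, -0.0053, 0.0834]
tcp_rot: [[-1.0, -0.0, -0.005], [-0.0, 1.0, 0.001], [0.005, 0.001, -1.0]]
force: [-6.3, -0.5, -3.2]
opening: 0.163
```

```bash
python3 -c "
import w;w.st()"
```

```text
t 25.9 p [ 0.5046 -0.0053  0.0834] yawY 90.01 z [-5.3e-03  9.0e-04 -1.0e+00] F [-6.29 -0.46 -3.18] M [-0.182  1.396 -0.12 ] op 0.163
```

{"api": "send_rows", "payload": {"plan": [[[-0.03,0,-0.03,0,1],[0,0,0,0,1],[0,0,0,0,1]]]}}

```text
time_s: 26.2
position: [0.5045, -0.0053, 0.0828]
tcp_rot: [[-1.0, -0.0, -0.003], [-0.0, 1.0, 0.001], [0.003, 0.001, -1.0]]
force: [-5.3, -0.4, -1.1]
opening: 0.159
```

```bash
python3 -c "
import w;w.st()"
```

```text
t 26.2 p [ 0.5045 -0.0053  0.0828] yawY 90.01 z [-3.3e-03  5.0e-04 -1.0e+00] F [-5.3  -0.36 -1.11] M [-0.108  1.164 -0.132] op 0.159
```

{"api": "send_rows", "payload": {"plan": [[[0,0,0,0,0.4],[0,0,0,0,0.4],[0,0,0,0,0.4],[0,0,0,0,0.4]]]}}

```text
time_s: 26.6
position: [0.5073, -0.0058, 0.0837]
tcp_rot: [[-1.0, -0.0, 0.003], [-0.0, 1.0, -0.001], [-0.003, -0.001, -1.0]]
force: [-0.3, -0.0, 0.3]
opening: 0.292
```

```bash
python3 s.py f key ; python3 p.py >/dev/null
```

```text
t 26.6 p [ 0.5073 -0.0058  0.0837] yawY 90.01 z [ 3.e-03 -6.e-04 -1.e+00] F [-0.33 -0.01  0.31] M [ 0.029 -0.024  0.003] op 0.292
scene key [([0.6042, -0.0081, 0.0638], 0.82)]
top key [([0.6017, -0.0083, 0.0632], 0.49)]
```

View pics/tz.png

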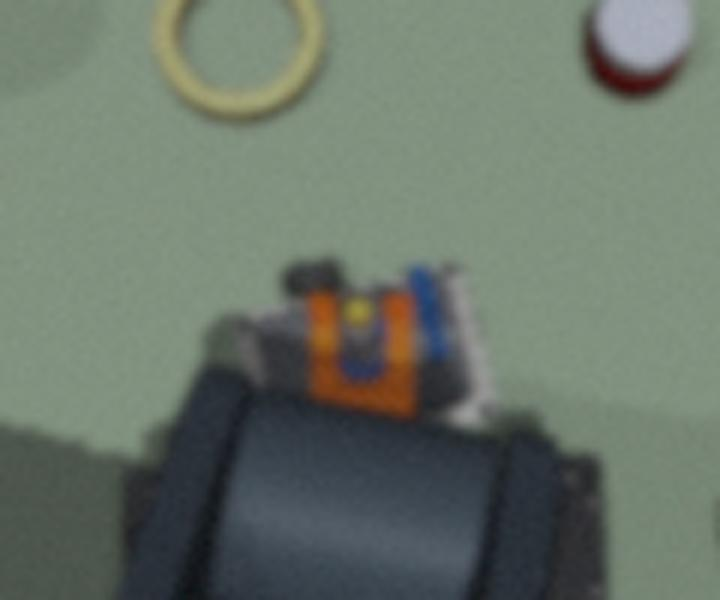

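View pics/z_f.png

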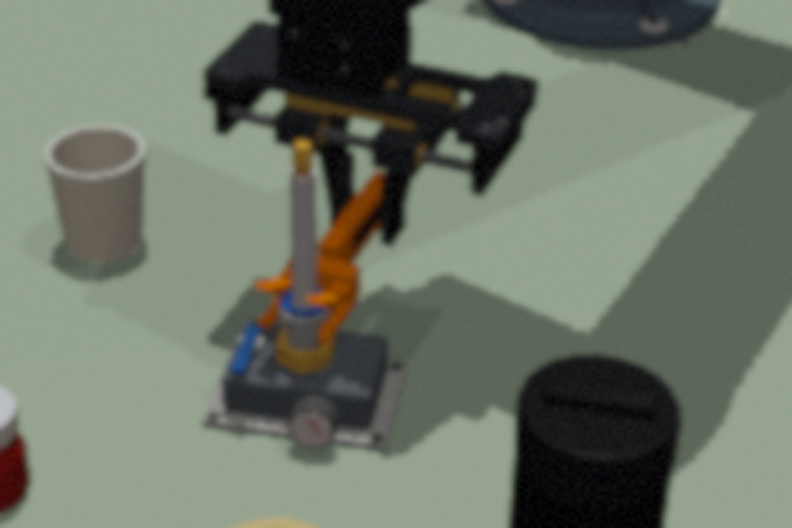

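{"api": "send_rows", "payload": {"plan": [[[0,0,0,0,-0.2],[0,0,0,0,-0.5],[0,0,0.3,0,-1],[0,0,0.9,0,-1],[0,0,1,0,-1],[0,0,1,0,-1],[0,0,1,0,-1],[0,0,0.5,0,-1],[0.5,-0.02,0,0,-1],[1,0,0,0,-1],[1,0,0,0,-1],[0.62,0,0,0,-1],[0,0,0,0,-1],[0,0,0,0,-1],[0,0,0,0,-1]]]}}

```text
time_s: 28.4
position: [0.5979, -0.0059, 0.2242]
tcp_rot: [[-1.0, -0.0, -0.002], [-0.0, 1.0, 0.0], [0.002, 0.0, -1.0]]
force: [0.7, -0.4, -0.5]
opening: 0.998
```

```bash
python3 s.py g key tube pot;python3 p.py >/dev/null
```

```text
t 28.4 p [ 0.5979 -0.0059  0.2242] yawY 90.02 z [-2.e-03  3.e-04 -1.e+00] F [ 0.65 -0.42 -0.52] M [-0.017 -0.011 -0.014] op 0.998
scene key [([0.605, -0.0024, 0.063], 0.88)]
scene tube []
scene pot [([0.5036, -0.2107, -0.0005], 0.62)]
top key [([0.6004, -0.0065, 0.0632], 0.69)]
top tube [([0.7484, -0.14, 0.0021], 0.6)]
top pot [([0.5006, -0.2043, -0.0004], 0.64), ([0.6022, -0.0055, 0.0829], 0.61)]
```

View pics/z_g.png

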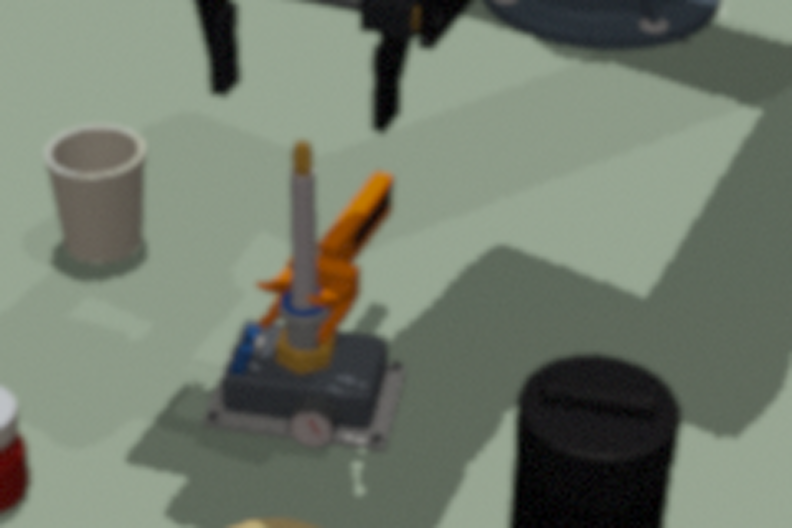

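{"api": "send_rows", "payload": {"plan": [[[0.03,0,-0.5,0,-1],[0,0,-0.9,0,-1],[0,0,-0.8,0,-1],[0,0,-0.4,0,-1],[0,0,0,0,-1],[0,0,0,0,0.4],[0,0,0,0,0.4],[0,0,0,0,0.4],[0,0,0,0,0.4],[0,0,0,0,0.4],[0,0,0,0,0.4],[0,0,0,0,0.4],[0,0,0,0,0.4],[0,0,0,0,0.4]]]}}

```text
time_s: 30.3
position: [0.6004, -0.0061, 0.1462]
tcp_rot: [[-1.0, -0.0, -0.0], [-0.0, 1.0, 0.0], [0.0, 0.0, -1.0]]
force: [-0.4, -0.2, 0.1]
opening: 0.326
```

```bash
python3 s.py h key
```

```text
t 30.3 p [ 0.6004 -0.0061  0.1462] yawY 90.01 z [-1.e-04  0.e+00 -1.e+00] F [-0.44 -0.19  0.06] M [ 0.076 -0.02  -0.009] op 0.326
scene key [([0.6064, -0.0055, 0.0632], 0.72)]
top key [([0.6034, -0.0042, 0.066], 0.42)]
```

View pics/z_h.png

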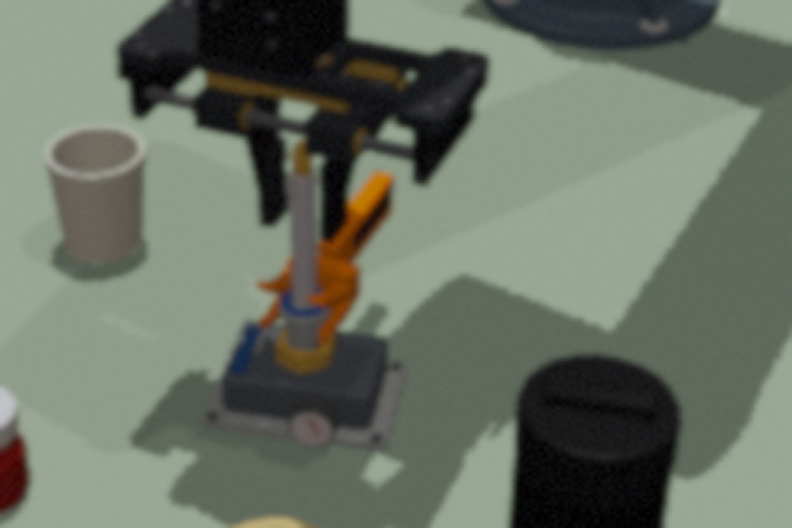

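{"api": "send_rows", "payload": {"plan": [[[0,0,0,0,1],[0,0,0,0,1],[0,0,0,0,1],[0,0,0,0,1],[0,0,0,0,1],[0,0,0,0,1]]]}}

```text
time_s: 31.1
position: [0.6004, -0.006, 0.1463]
tcp_rot: [[-1.0, -0.0, -0.0], [-0.0, 1.0, 0.0], [0.0, 0.0, -1.0]]
force: [0.5, 0.4, -0.5]
opening: 0.164
```

```bash
python3 -c "
import w;w.st()"
```

```text
t 31.1 p [ 0.6004 -0.006   0.1463] yawY 90.01 z [-0.e+00  2.e-04 -1.e+00] F [ 0.53  0.37 -0.48] M [0.239 0.055 0.05 ] op 0.164
```

{"api": "send_rows", "payload": {"plan": [[[0,0,0.05,0,1],[0,0,0,0,1],[0,0,0,0,1]]]}}

```text
time_s: 31.4
position: [0.6001, -0.0061, 0.1474]
tcp_rot: [[-1.0, -0.0, -0.001], [-0.0, 1.0, 0.0], [0.001, 0.0, -1.0]]
force: [-0.6, 1.3, -3.5]
opening: 0.162
```

```bash
python3 -c "
import w;w.st()"
```

```text
t 31.4 p [ 0.6001 -0.0061  0.1474] yawY 90.01 z [-8.e-04  1.e-04 -1.e+00] F [-0.58  1.32 -3.53] M [ 0.179 -0.028 -0.013] op 0.162
```

{"api": "send_rows", "payload": {"plan": [[[0,0,0.06,0,1],[0,0,0,0,1],[0,0,0,0,1]]]}}

```text
time_s: 31.7
position: [0.6001, -0.0061, 0.1494]
tcp_rot: [[-1.0, -0.0, -0.001], [-0.0, 1.0, 0.0], [0.001, 0.0, -1.0]]
force: [0.9, 0.3, -4.8]
opening: 0.165
```

```bash
python3 -c "
import w;w.st()"
```

```text
t 31.7 p [ 0.6001 -0.0061  0.1494] yawY 90.01 z [-8.e-04  2.e-04 -1.e+00] F [ 0.85  0.34 -4.81] M [ 0.173  0.024 -0.053] op 0.165
```

{"api": "send_rows", "payload": {"plan": [[[0,0,0.06,0,1],[0,0,0,0,1],[0,0,0,0,1]]]}}

```text
time_s: 32.0
position: [0.6003, -0.0061, 0.1516]
tcp_rot: [[-1.0, -0.0, -0.0], [-0.0, 1.0, 0.0], [0.0, 0.0, -1.0]]
force: [0.1, 0.4, -3.7]
opening: 0.165
```

```bash
python3 -c "
import w;w.st()"
```

```text
t 32.0 p [ 0.6003 -0.0061  0.1516] yawY 90.01 z [-1.e-04  0.e+00 -1.e+00] F [ 0.11  0.43 -3.69] M [0.212 0.149 0.018] op 0.165
```

{"api": "send_rows", "payload": {"plan": [[[0,0,0.06,0,1],[0,0,0.03,0,1],[0,0,0,0,1],[0,0,0,0,1]]]}}

```text
time_s: 32.4
position: [0.6005, -0.0061, 0.1544]
tcp_rot: [[-1.0, -0.0, 0.0], [-0.0, 1.0, -0.0], [-0.0, -0.0, -1.0]]
force: [-1.5, 0.6, -2.2]
opening: 0.165
```

```bash
python3 -c "
import w;w.st()"
```

```text
t 32.4 p [ 0.6005 -0.0061  0.1544] yawY 90.01 z [ 3.e-04 -0.e+00 -1.e+00] F [-1.52  0.65 -2.2 ] M [ 0.217  0.173 -0.009] op 0.165
```

{"api": "send_rows", "payload": {"plan": [[[0,0,0.06,0,1],[0,0,0.03,0,1],[0,0,0,0,1],[0,0,0,0,1]]]}}

```text
time_s: 32.8
position: [0.6009, -0.0063, 0.1573]
tcp_rot: [[-1.0, -0.0, 0.001], [-0.0, 1.0, -0.0], [-0.001, -0.0, -1.0]]
force: [-0.2, -0.3, -1.3]
opening: 0.165
```

```bash
python3 -c "
import w;w.st()"
```

```text
t 32.8 p [ 0.6009 -0.0063  0.1573] yawY 90.01 z [ 1.4e-03 -5.0e-04 -1.0e+00] F [-0.19 -0.28 -1.33] M [ 0.071  0.001 -0.032] op 0.165
```

{"api": "send_rows", "payload": {"plan": [[[0,0,0.06,0,1],[0,0,0.06,0,1],[0,0,0.06,0,1],[0,0,0,0,1],[0,0,0,0,1]]]}}

```text
time_s: 33.3
position: [0.6005, -0.0061, 0.1623]
tcp_rot: [[-1.0, -0.0, 0.0], [-0.0, 1.0, -0.0], [-0.0, -0.0, -1.0]]
force: [-0.2, 0.2, -1.5]
opening: 0.162
```

```bash
python3 s.py i key tube
```

```text
t 33.3 p [ 0.6005 -0.0061  0.1623] yawY 90.01 z [ 3.e-04 -1.e-04 -1.e+00] F [-0.18  0.2  -1.55] M [0.058 0.014 0.016] op 0.162
scene key [([0.6024, -0.0052, 0.0626], 0.55)]
scene tube [([0.6038, -0.0059, 0.0592], 0.92)]
top key [([0.6031, -0.005, 0.0641], 0.57)]
top tube []
```

View pics/z_i.png

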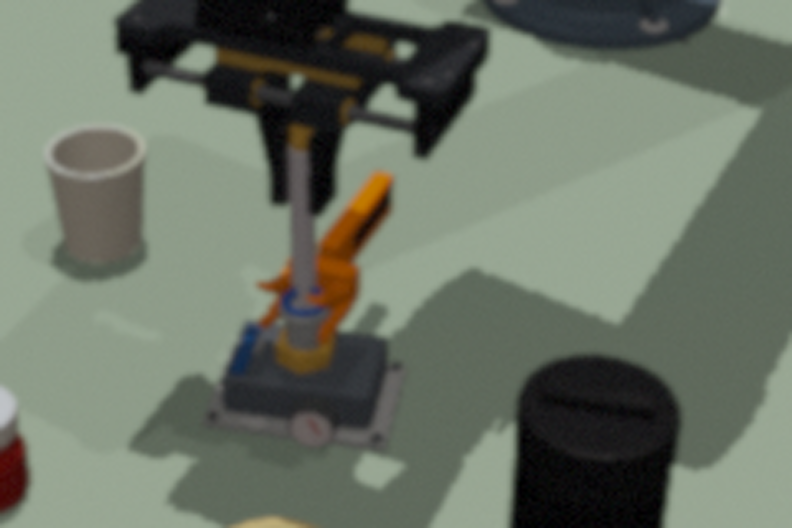

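{"api": "send_rows", "payload": {"plan": [[[0,0,0.2,0,1],[0,0,0.2,0,1],[0,0,0.2,0,1],[0,0,0.2,0,1],[0,0,0.2,0,1],[0,0,0.2,0,1],[0,0,0.3,0,1],[0,0,0.5,0,1],[0,0,0.6,0,1],[0,0,0.5,0,1],[0,0,0.2,0,1],[0,0,0,0,1],[0,0,0,0,1]]]}}

```text
time_s: 34.9
position: [0.5999, -0.006, 0.2607]
tcp_rot: [[-1.0, -0.0, -0.001], [-0.0, 1.0, 0.0], [0.001, 0.0, -1.0]]
force: [0.0, -0.3, -1.5]
opening: 0.162
```

```bash
python3 s.py j key tube pot
```

```text
t 34.9 p [ 0.5999 -0.006   0.2607] yawY 90.01 z [-1.e-03  2.e-04 -1.e+00] F [ 0.02 -0.26 -1.45] M [0.064 0.022 0.034] op 0.162
scene key [([0.6059, -0.0031, 0.0647], 0.79)]
scene tube [([0.602, -0.0057, 0.1576], 0.72)]
scene pot [([0.5047, -0.2068, -0.0012], 0.74)]
top key [([0.5998, -0.0063, 0.0619], 0.67)]
top tube [([0.5975, -0.0037, 0.0696], 0.48), ([0.7505, -0.142, 0.0015], 0.43)]
top pot [([0.503, -0.2052, 0.0001], 0.63)]
```

View pics/scene_j.png

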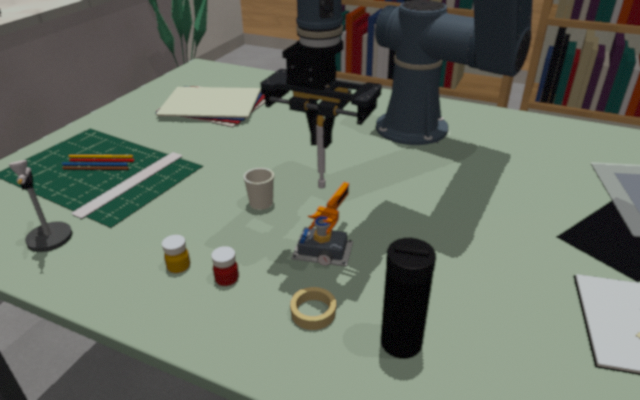

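{"api": "send_rows", "payload": {"plan": [[[-0.2,-0.4,0,0,1],[-0.4,-0.8,0,0,1],[-0.4,-0.8,0,0,1],[-0.4,-0.8,0,0,1],[-0.4,-0.8,0,0,1],[-0.4,-0.8,0,0,1],[-0.4,-0.8,0,0,1],[-0.4,-0.8,0,0,1],[-0.2,-0.5,0,0,1],[0,-0.2,0,0,1],[0,0,0,0,1],[0,0,0,0,1],[0,0,0,0,1],[0,0,0,0,1]]]}}

```text
time_s: 36.7
position: [0.5047, -0.2062, 0.2611]
tcp_rot: [[-1.0, -0.002, -0.0], [-0.002, 1.0, 0.0], [0.0, 0.0, -1.0]]
force: [-0.6, -0.0, -1.2]
opening: 0.164
```

```bash
python3 s.py k key pot; python3 w.py w3 pot tube; python3 - <<'E'
import cv2
d=cv2.imread('pics/scene_k.png');cv2.imwrite('pics/zk.png',cv2.resize(d[90:230,200:380],None,fx=4,fy=4,interpolation=cv2.INTER_CUBIC))
E
```

```text
t 36.7 p [ 0.5047 -0.2062  0.2611] yawY 90.1 z [-1.e-04  2.e-04 -1.e+00] F [-0.56 -0.03 -1.2 ] M [ 0.06  -0.019 -0.009] op 0.164
scene key [([0.6043, -0.0036, 0.0627], 0.92), ([0.5073, -0.004, 0.082], 0.48)]
scene pot [([0.5064, -0.2052, 0.0006], 0.9)]
top key [([0.603, -0.0088, 0.0627], 0.89)]
top pot [([0.5031, -0.2076, 0.0006], 0.66)]
t 37.0 p [ 0.5045 -0.2069  0.2611] yawY 90.03 z [-0.  0. -1.] F [-1.15  0.36 -1.23] M [ 0.033 -0.061  0.006] op 0.165
[[-0.001, 0.962, 0.274, 0.43], [1.0, 0.001, 0.001, -0.208], [0.0, 0.274, -0.962, 0.405], [0.0, 0.0, 0.0, 1.0]] [[342.8, 0.0, 323.1], [0.0, 342.8, 196.8], [0.0, 0.0, 1.0]]
pot [([0.5015, -0.2086, 0.0021], 0.57)]
tube [([0.5044, -0.2093, 0.1552], 0.57)]
```

View pics/zk.png

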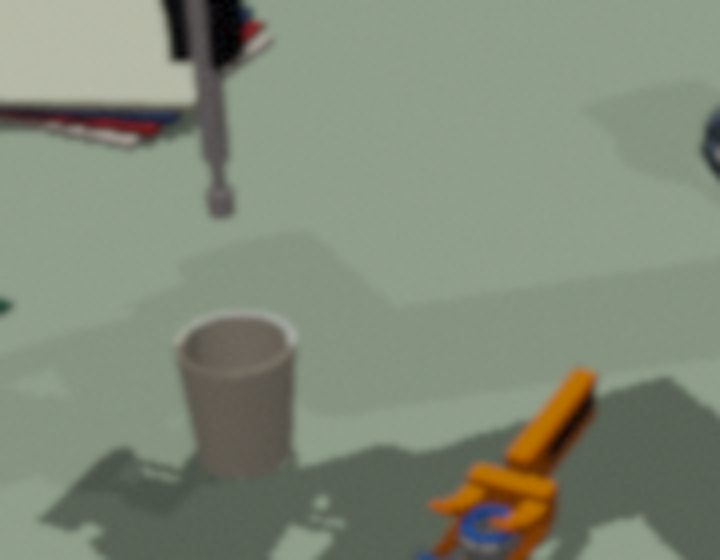

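View pics/w3.png

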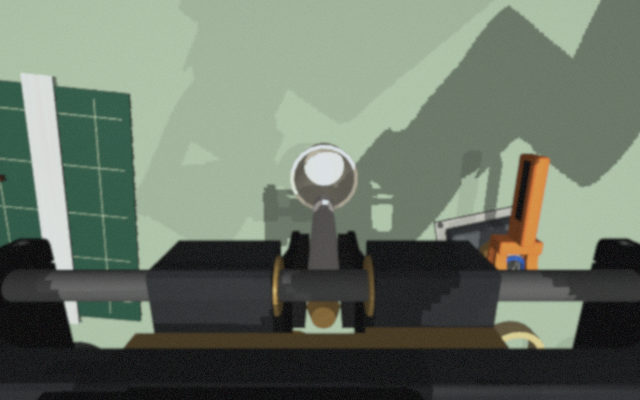

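{"api": "send_rows", "payload": {"plan": [[[0,0,-0.4,0,1],[0,0,-0.8,0,1],[0,0,-0.8,0,1],[0,0,-0.8,0,1],[0,0,-0.8,0,1],[0,0,-0.6,0,1],[0,0,-0.3,0,1],[0,0,-0.1,0,1],[0,0,-0.1,0,1],[0,0,0,0,1],[0,0,0,0,1],[0,0,0,0,1]]]}}

```text
time_s: 38.35
position: [0.5048, -0.2074, 0.1209]
tcp_rot: [[-1.0, -0.0, 0.001], [-0.0, 1.0, -0.001], [-0.001, -0.001, -1.0]]
force: [0.6, -0.6, -0.6]
opening: 0.157
```

```bash
python3 -c "
import w;w.st()"
```

```text
t 38.35 p [ 0.5048 -0.2074  0.1209] yawY 90.01 z [ 1.4e-03 -9.0e-04 -1.0e+00] F [ 0.64 -0.64 -0.6 ] M [ 0.097 -0.003  0.014] op 0.157
```

{"api": "send_rows", "payload": {"plan": [[[0,0,-0.07,0,1],[0,0,0,0,1],[0,0,0,0,1]]]}}

```text
time_s: 38.65
position: [0.5044, -0.2071, 0.1181]
tcp_rot: [[-1.0, -0.0, 0.0], [-0.0, 1.0, 0.0], [-0.0, 0.0, -1.0]]
force: [-0.2, 0.6, -0.5]
opening: 0.163
```

```bash
python3 -c "
import w;w.st()"
```

```text
t 38.65 p [ 0.5044 -0.2071  0.1181] yawY 90.01 z [ 0.  0. -1.] F [-0.2   0.61 -0.52] M [0.044 0.036 0.027] op 0.163
```

{"api": "send_rows", "payload": {"plan": [[[0,0,-0.07,0,1],[0,0,0,0,1],[0,0,0,0,1]]]}}

```text
time_s: 38.95
position: [0.5043, -0.2071, 0.1158]
tcp_rot: [[-1.0, -0.0, -0.0], [-0.0, 1.0, 0.0], [0.0, 0.0, -1.0]]
force: [-0.2, 0.5, -0.9]
opening: 0.159
```

```bash
python3 -c "
import w;w.st()"
```

```text
t 38.95 p [ 0.5043 -0.2071  0.1158] yawY 90.01 z [-2.e-04  2.e-04 -1.e+00] F [-0.25  0.53 -0.9 ] M [ 0.06   0.057 -0.039] op 0.159
```

{"api": "send_rows", "payload": {"plan": [[[0,0,-0.05,0,1],[0,0,0,0,1],[0,0,0,0,1]]]}}

```text
time_s: 39.25
position: [0.5044, -0.2071, 0.1144]
tcp_rot: [[-1.0, -0.0, -0.0], [-0.0, 1.0, 0.0], [0.0, 0.0, -1.0]]
force: [-0.1, 0.5, -0.5]
opening: 0.16
```

```bash
python3 -c "
import w;w.st()"
```

```text
t 39.25 p [ 0.5044 -0.2071  0.1144] yawY 90.01 z [-1.e-04  1.e-04 -1.e+00] F [-0.11  0.51 -0.52] M [-0.01  -0.004 -0.028] op 0.16
```

{"api": "send_rows", "payload": {"plan": [[[0,0,-0.05,0,1],[0,0,0,0,1],[0,0,0,0,1]]]}}

```text
time_s: 39.55
position: [0.5044, -0.2071, 0.1129]
tcp_rot: [[-1.0, -0.0, -0.0], [-0.0, 1.0, 0.0], [0.0, 0.0, -1.0]]
force: [-0.9, 0.8, -0.8]
opening: 0.16
```

```bash
python3 -c "
import w;w.st()"
```

```text
t 39.55 p [ 0.5044 -0.2071  0.1129] yawY 90.01 z [-1.e-04  1.e-04 -1.e+00] F [-0.86  0.75 -0.77] M [ 0.063 -0.056  0.04 ] op 0.16
```

{"api": "send_rows", "payload": {"plan": [[[0,0,-0.05,0,1],[0,0,0,0,1],[0,0,0,0,1]]]}}

```text
time_s: 39.85
position: [0.5044, -0.2071, 0.1114]
tcp_rot: [[-1.0, -0.0, -0.0], [-0.0, 1.0, 0.0], [0.0, 0.0, -1.0]]
force: [-0.5, -0.5, -0.3]
opening: 0.163
```

```bash
python3 -c "
import w;w.st()"
```

```text
t 39.85 p [ 0.5044 -0.2071  0.1114] yawY 90.01 z [-1.e-04  0.e+00 -1.e+00] F [-0.46 -0.45 -0.35] M [ 0.089 -0.01  -0.018] op 0.163
```

{"api": "send_rows", "payload": {"plan": [[[0,0,-0.05,0,1],[0,0,0,0,1],[0,0,0,0,1]]]}}

```text
time_s: 40.15
position: [0.5046, -0.2073, 0.1102]
tcp_rot: [[-1.0, -0.0, 0.001], [-0.0, 1.0, -0.0], [-0.001, -0.0, -1.0]]
force: [-0.1, -0.2, 2.2]
opening: 0.167
```

```bash
python3 -c "
import w;w.st()"
```

```text
t 40.15 p [ 0.5046 -0.2073  0.1102] yawY 90.01 z [ 6.e-04 -4.e-04 -1.e+00] F [-0.1 -0.2  2.2] M [0.047 0.005 0.039] op 0.167
```

{"api": "send_rows", "payload": {"plan": [[[0,0,-0.05,0,1],[0,0,0,0,1],[0,0,0,0,1]]]}}

```text
time_s: 40.45
position: [0.5052, -0.2075, 0.1101]
tcp_rot: [[-1.0, -0.0, 0.002], [-0.0, 1.0, -0.001], [-0.002, -0.001, -1.0]]
force: [-1.0, 0.8, 9.9]
opening: 0.159
```

```bash
python3 s.py l key pot
```

```text
t 40.45 p [ 0.5052 -0.2075  0.1101] yawY 90.01 z [ 0.0021 -0.0013 -1.    ] F [-1.05  0.8   9.86] M [0.282 0.246 0.015] op 0.159
scene key [([0.6042, -0.0042, 0.0652], 0.64)]
scene pot [([0.5025, -0.2072, -0.0002], 0.71)]
top key [([0.6022, -0.0089, 0.0652], 0.97)]
top pot [([0.5021, -0.2063, -0.0017], 0.51)]
```

View pics/z_l.png

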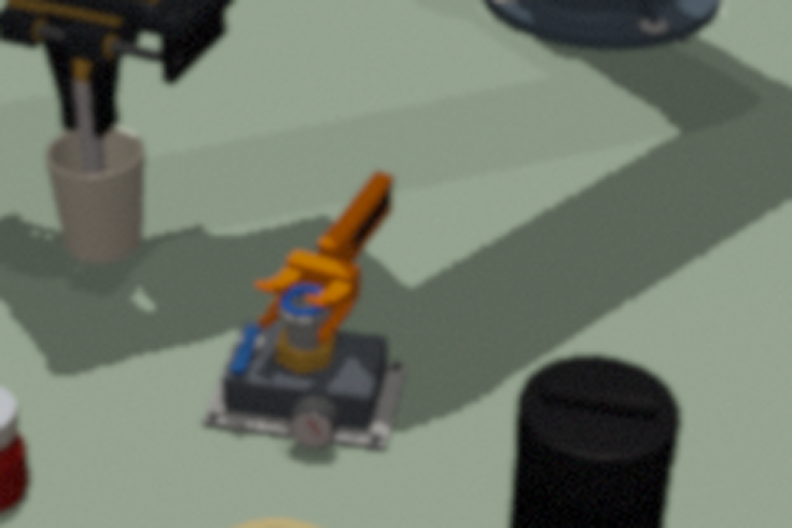

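{"api": "send_rows", "payload": {"plan": [[[0,0,0.04,0,1],[0,0,0,0,1],[0,0,0,0,0.55],[0,0,0,0,0.5],[0,0,0,0,0.45],[0,0,0,0,0.4],[0,0,0,0,0.3],[0,0,0,0,0.3]]]}}

```text
time_s: 41.55
position: [0.5043, -0.2071, 0.1095]
tcp_rot: [[-1.0, -0.0, -0.0], [-0.0, 1.0, 0.0], [0.0, 0.0, -1.0]]
force: [0.6, -0.3, -1.0]
opening: 0.336
```

```bash
python3 s.py m key
```

```text
t 41.55 p [ 0.5043 -0.2071  0.1095] yawY 90.01 z [-2.e-04  1.e-04 -1.e+00] F [ 0.57 -0.34 -0.97] M [ 0.018 -0.02   0.028] op 0.336
scene key [([0.6045, -0.0035, 0.0648], 0.72)]
top key [([0.6025, -0.0052, 0.0654], 0.7)]
```

```bash
python3 - <<'E'
import cv2
d=cv2.imread('pics/scene_m.png');cv2.imwrite('pics/zm.png',cv2.resize(d[110:230,200:380],None,fx=4,fy=4,interpolation=cv2.INTER_CUBIC))
E
```

```text
(no output)
```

View pics/zm.png

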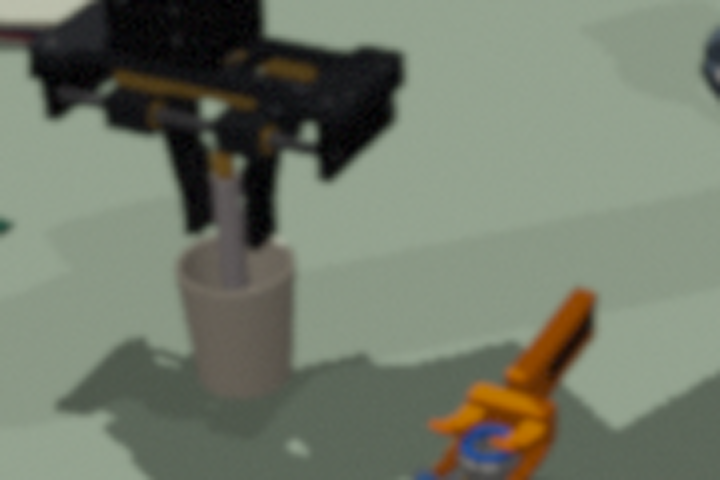

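The tube stands upright, free between the opened fingers. Open fully and rise.

{"api": "send_rows", "payload": {"plan": [[[0,0,0,0,-0.5],[0,0,0,0,-1],[0,0,0,0,-1],[0,0,0,0,-1],[0,0,0,0,-1],[0,0,0.2,0,-1],[0,0,0.5,0,-1],[0,0,0.8,0,-1],[0,0,0.8,0,-1],[0,0,0.8,0,-1],[0,0,0.8,0,-1],[0,0,0.4,0,-1],[0,0,0,0,-1],[0,0,0,0,-1],[0,0,0,0,-1],[0,0,0,0,-1]]]}}

```text
time_s: 43.35
position: [0.5037, -0.2067, 0.2373]
tcp_rot: [[-1.0, -0.0, -0.002], [-0.0, 1.0, 0.002], [0.002, 0.002, -1.0]]
force: [0.0, -0.4, 0.2]
opening: 0.997
```

```bash
python3 s.py n key tube pot flask jar_red jar_yellow tape
python3 - <<'E'
import cv2
d=cv2.imread('pics/scene_n.png');cv2.imwrite('pics/zn.png',cv2.resize(d[110:270,200:380],None,fx=3.5,fy=3.5,interpolation=cv2.INTER_CUBIC))
E
```

```text
t 43.35 p [ 0.5037 -0.2067  0.2373] yawY 90.01 z [-0.0023  0.0016 -1.    ] F [ 0.03 -0.35  0.22] M [ 0.1   -0.038  0.011] op 0.997
scene key [([0.6078, -0.0052, 0.0638], 0.64), ([0.5907, -0.0068, 0.0731], 0.16)]
scene tube []
scene pot [([0.5071, -0.2063, 0.0037], 0.9), ([0.6197, -0.0082, 0.0676], 0.65)]
scene flask [([0.7619, 0.2091, -0.0006], 0.7), ([0.6035, -0.003, 0.0617], 0.29)]
scene jar_red [([0.7495, -0.1422, 0.0013], 0.78)]
scene jar_yellow [([0.7541, -0.2446, -0.0027], 0.57)]
scene tape [([0.763, 0.0542, 0.0041], 0.64), ([0.606, -0.0039, 0.0632], 0.41)]
top key [([0.604, -0.0071, 0.0632], 0.7), ([0.7503, -0.1387, 0.0017], 0.47)]
top tube [([0.5079, -0.2075, 0.0027], 0.37)]
top pot [([0.499, -0.2073, 0.0013], 0.53)]
top flask [([0.7601, 0.2117, 0.0019], 0.75)]
top jar_red [([0.7509, -0.1379, 0.0017], 0.63), ([0.5103, -0.0092, 0.0821], 0.48)]
top jar_yellow [([0.7611, -0.2446, 0.0024], 0.62)]
top tape [([0.7587, 0.0518, -0.0028], 0.89)]
```

View pics/zn.png

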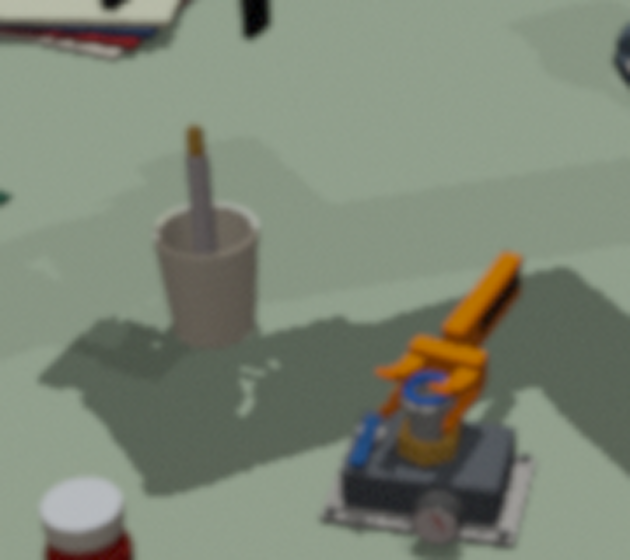

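The tube stands in the pot around (200, 190) in the zoomed picture. The key is still on the outlet around (450, 350), and the gripper is clear of both.

```bash
python3 -c "
from rig import bot;print(bot.hand_in())"
```

```text
the job is handed in; nothing more can be done
None
```

The riser tube is standing foot down in the white pot, and the release key is still on the outlet. I handed the job in at about 43 s of the 72 s allowed; the hand-in gave no verdict.

- **Head height:** I lowered the key onto the ring from above. It touched about 4.4 mm lower than nominal.
- **Key:** I slid it on level, following the vertical force, up to a hard stop. The sliding force was about 6 N, and I pushed to at most about 11 N at the stop. The key did not visibly creep back when I let go.
- **Tube:** It came out with about 3–4 N of drag, which fell away after roughly 10 mm. I then lowered it until the foot touched the pot's floor, pressing about 10 N at the last step, and released it there.

**Last checks:**
- In the last pictures the tube stands upright, with the gripper open and clear of everything.
- The networks put the key 2–7 mm from the outlet's axis, scattered within their usual error. That cannot prove the 4 mm limit, so "home" rests on the hard stop and the look of the top view.
- The ring's press was not measured directly; I take it as held down because the tube came free.
- The flask, both jars and the tape read within about 6 mm of their first readings, which is about the networks' error.

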